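Stack the test column and start the clamp screw by feel

ROBOT

A 7-joint arm with a two-finger parallel gripper is mounted at the origin on the work surface. World frame = base frame: x ahead of the robot, y to its left, z up, the work surface at z = 0. Lengths are in m, angles in rad, forces in N, time in s.
With the tool pointing down it reaches from about 0.35 to 0.775 m from the base axis. Payload 3.1 kg.
Tool frame: the origin (TCP) lies midway between the tips of the shut fingers; the grasp point (between the pads) lies 19 mm behind it; z points along the fingers, x is the direction in which the jaws open and shut, and the axes are right-handed (so a half turn about z gives the same grasp; the last joint's range is limited). The gripper opens to 85 mm and grips with 20 to 120 N. Pads are 22 mm wide; open, the fingers measure 114 mm over their backs; the gripper's body (76 mm by 85 mm) begins 54 mm behind the grasp point. The pads swing forward as they close: fully open they stand 13 mm farther back than shut.
Start: joints at [1.205, 0.311, 0.014, 1.512, -0.004, 1.319, -0.027], TCP at [0.175, -0.521, 0.231] pointing down, gripper open.
Joint ranges: [-2.7, 2.7], [-0.3, 1.91], [-1.27, 1.3], [0.12, 2.57], [-1.44, 4.58], [0.2, 2.03], [-3.05, 3.05]. Speed limits (rad/s): [2.79, 2.79, 3.14, 3.14, 3.14, 3.14, 3.14].

INTERFACE

Orientations are given as a unit quaternion [x, y, z, w].
In Python, from workcell import ctrl gives the robot as it stands.
- The arm moves only by the tool step_arm, never from a script. Its argument "commands" is a list of rows, each an object with "claw": the opening, from -1 (shut) to 1 (fully open); "linear": the shift along the tool's x, y, z in mm, a list of three; "spin": the turn about the tool's z in rad. A call has 1 to 8 rows; each row is the pose to reach, as a shift and turn from the pose commanded when the call began, along the tool's axes at that moment; what a row does not reach only later rows make up. A row lasts 1/12 s, in which the tool goes at most 41.7 mm and 7.16 degrees, less where a joint would pass 70% of its speed; a pose out of reach is approached as far as the arm can. A call with a gripper value outside its range is refused whole. The fingers move at their own pace and stop on an object; "force" is the grip in N (left out, the last holds). Time passes only in rows, so rows that repeat a pose let the fingers close. It gives the time, the measured TCP pose, the force and the opening at its end, in the units of the state.
- ctrl.state(): the state, without advancing time (a new reading comes with each control period).
- ctrl.snapshot(name): name is "scene" or "top"; returns a dict with "image" (400x640x3 uint8, red, green, blue), "fov_y" (degrees; the focal length in pixels is half the picture's height over the tangent of half this angle, whatever the lens; pixels are square), "cx", "cy" (the principal point, pixels), "k1" (the pictures are not rectified: a ray, as slopes to the right and down, at radius r is drawn at 1 + k1 r^2 times it, then the intrinsics apply), "cam_to_world" (4x4, takes a point from camera to world coordinates). Camera axes: x right, y down, z forward; pixel columns grow to the right and rows downward; lengths in m; the calibration is good to about 2 mm. A picture is of the moment at which its call begins. There is no depth.
- ctrl.sign_off(): hands the job in, once; it reports no verdict.
Trained networks look in a picture, given as the dict that the camera call returned (one of the last four; its "shot" number tells which), for a name from the list of things; names that differ only in an ending like _2 or _b are one class to them, and where a whole thing is asked for, a point or a joint stands for the part that bears it (a point fixed in the world has none). Each returns a list of dicts, best first, with "conf" (0 to 1); they miss things now and then, are a little off and sometimes report something else, mostly with a low value. They report only what shows in the picture. A call takes as long as a camera call. They do not tell look-alikes from the thing itself.
- ctrl.spot_in(picture, query): "rect" ([left, top, width, height] in pixels, round what is visible of it).
- ctrl.regions_of(picture, query): "pixels" (400x640 bool, what is visible of it) and "rect" ([left, top, width, height] in pixels, round what is visible of it).
- ctrl.spot_point(picture, query): "point" ([column, row] in pixels: a listed point, or the origin of a listed thing).
The state is a dict: "t": time; "q": joint angles; "joint_velocities": joint speeds; "joint_torque": joint torques, N m; "eef_pos": TCP position; "eef_rot": TCP orientation; "wrist_force": force on the tool from outside, world axes, zero at the start; "ft_torque": the same for the moment, N m; "opening": finger opening in m.
Only numpy, scipy, OpenCV 4.12 (cv2) and the standard library are available. Lean on these libraries where they do the work, as an engineer would, in place of code of your own. Each camera call takes 0.05 s, during which the arm holds its last target. There are 200 camera calls.

TASK

On the vibration-test fixture, stack the loose tall case squarely onto the clamped base case and then the loose flat case squarely onto that, leaving the other things on the bench where they are. Then start the clamp screw by its crank handle: turn it backward (anticlockwise from above) until you feel the thread drop, then go forward (clockwise) one full turn from there. Finish still gripping the crank handle, holding the screw there at rest: do not let go.

Things in the scene. Friction and masses are not known exactly. Their poses are not given: they have to be found in the camera images.
- case_tall_mid (a point): centre of the tall closed dark-grey metal case, loose: 90 mm long (its x) by 60 mm wide (its y) by 50 mm high (its z, up), about 0.35 kg; it stands upright on the bench at the start, 25 mm from this point down to its underside. Grip it across the 60 mm width
- case_flat_mid (a point): centre of the flat closed dark-grey metal case, loose: same 90 x 60 mm outline (x, y) but only 30 mm high, about 0.22 kg; 15 mm from this point down to its underside. Grip it across the 60 mm width
- column_base (a point): middle of the flat top of the base case, 70 mm above the bench: a third grey metal case of the same 90 (x) by 60 mm (y) outline, fixed on the fixture, a bench-fixed aluminium plate 180 (x) by 300 mm (y), its top 20 mm above the bench, that stands at another place and yaw each time. Plate centre 105 mm, threaded boss 195 mm from this point along -y
- boss_top (a point): centre of the mouth of the threaded steel boss (a fixed round post, 72 mm across), 75 mm above the bench; the screw's axis runs vertically through it (z up)
- screw_top (a point): top of the clamp screw, on its axis; 2 mm below it is the top of the crank arm. At the start about 38 to 42 mm above boss_top: the screw's end lies across the first thread. Turned backward it climbs slowly (to about 44 mm); at the thread drop it falls 8 mm at once by its own weight, to about 36 mm. Going forward from there it sinks 8 mm per turn. Its pose is given also while the handle is held
- screw: the steel clamp screw with its crank arm, 0.5 kg, right-hand thread, 8 mm pitch; origin on its axis, 97 mm below screw_top. The drop comes after a quarter to two thirds of a turn backward (anticlockwise from above); a sixth of a turn further back is a stop. Forward (clockwise) before the drop it jams within about half a turn. It turns lightly and stays where it is left
- handle_mid (a point): middle of the crank handle: an upright black round grip 24 mm across, 44 mm high, 50 mm out from the screw's axis, about 145 to 149 mm above the bench at the start and 36 mm above the crank arm's top. Grip it from above and carry it in a circle about the axis. Not given while it is held
- handle: the same handle; origin at its lower end, 22 mm below handle_mid. It spins freely on its pin, so the wrist need not turn, and floats on light springs 12 mm up or down along the pin, so the hand can stay at one height while the screw climbs, drops and sinks
- jar_c (a point): bystander: amber jar, 60 mm across, 85 mm high; its middle
- meter: bystander: hand meter lying flat, 150 x 80 x 35 mm; origin in its underside
- vessel: bystander: blue lidded vessel, about 104 mm across, 150 mm high; origin in its underside
- weight: bystander: brass weight with a knob, 38 mm across, 46 mm high; origin in its underside
- coil: bystander: wire coil on a bobbin, 64 mm across, 44 mm high; origin in its underside
- driver: bystander: screwdriver lying on the bench; origin in its underside
- small_box: bystander: small white plastic box 75 x 50 x 30 mm, not part of the column; origin in its underside
Not all that is in view belongs to the job. Leave any green, purple or red look-alike of the part that bears case_tall_mid alone.

How it is judged:
On the way, in this order (a step that is already met when the one before it is completed fails the run):
1. the tall case stands squarely on the base case, let go (x of case_tall_mid in the frame of column_base between -0.008 and 0.008 m and y of case_tall_mid in the frame of column_base between -0.008 and 0.008 m and z of case_tall_mid in the frame of column_base between 0.02 and 0.03 m and angle between the x axis of case_tall_mid and the x axis of column_base, either way round below 0.13 rad and angle between case_tall_mid's own z axis and vertical below 0.06 rad and contact force between case_tall and the fingers below 0.1 N), for 0.2 s.
2. the flat case stands squarely on the tall case, let go (x of case_tall_mid in the frame of column_base between -0.008 and 0.008 m and y of case_tall_mid in the frame of column_base between -0.008 and 0.008 m and z of case_tall_mid in the frame of column_base between 0.02 and 0.03 m and angle between the x axis of each of case_tall_mid, case_flat_mid and the x axis of column_base, either way round below 0.13 rad and angle between each of case_tall_mid, case_flat_mid's own z axis and vertical below 0.06 rad and x of case_flat_mid in the frame of column_base between -0.008 and 0.008 m and y of case_flat_mid in the frame of column_base between -0.008 and 0.008 m and z of case_flat_mid in the frame of column_base between 0.06 and 0.07 m and contact force between case_flat and the fingers below 0.1 N), for 0.2 s.
3. the screw has dropped into the thread (possible only by turning it backward) and is engaging (z of screw_top in the frame of boss_top below 0.0352 m), for 0.05 s.
At the end, for the whole second after the job is handed in: Both cases stacked in order on the base case, centred within 8 mm, square within 7 degrees, level and let go; the screw 0.7 to 1.3 turns forward of the thread drop (top 25.6 to 30.4 mm above the boss's mouth), at rest, with the fingers still gripping the handle (over 1 N) (all of step 2 and contact force between case_tall and the fingers below 0.1 N and z of screw_top in the frame of boss_top between 0.0256 and 0.0304 m and contact force between handle and the fingers above 1 N and linear speed of screw below 0.01 m/s and angular speed of screw below 0.15 rad/s and linear speed of each of case_flat, case_tall below 0.02 m/s); the arm keeps its last pose, push and grip.
It fails at once if a bystander was shoved more than 30 mm or knocked over (distance of any of jar_c, meter, vessel, weight, coil, driver, small_box from where it was at the start of the episode above 0.03 m or angle between any of meter, vessel, weight, coil, driver, small_box, jar_c's own z axis and vertical above 0.6 rad).
It also fails if it takes over 72 s, if anything falls off the work surface, if the arm or the gripper's body presses on something with over 40 N, if the wrist force passes 120 N, or if a joint passes its speed limit or range.

## Working session

There is one attempt and no reset: what is moved stays moved. The work goes in short steps, Python scripts to look and compute and a tool call to move; the robot and the scene stay as the last step left them, time stands still between calls to the robot, and variables do not carry over. Pictures are saved under pics/ and viewed, about 8 in all and at most 12, crops included, and the job is handed in when it is done.

Besides the shell and the picture viewer there is one more tool, called as a command line: name --argument value ..., lists and objects as JSON in quotes. step_arm: Moves the arm, as the interface text tells. Its arguments: {"type":"object","properties":{"commands":{"type":"array","items":{"type":"object","properties":{"claw":{"type":"number"},"linear":{"type":"array","items":{"type":"number"}},"spin":{"type":"number"}}}},"force":{"type":"number"}},"required":["commands"]}

```bash
mkdir -p pics; cat > h.py <<'E'
import numpy as np, cv2
from workcell import ctrl
from scipy.spatial.transform import Rotation as R
def K(p):
    H=p['image'].shape[0]; f=H/2/np.tan(np.radians(p['fov_y'])/2); return f
def ray(p,uv):
    f=K(p); d=np.array([(uv[0]-p['cx'])/f,(uv[1]-p['cy'])/f]); s=d.copy()
    for _ in range(30): s=d/(1+p['k1']*(s@s))
    T=np.array(p['cam_to_world']); return T[:3,3],T[:3,:3]@np.array([s[0],s[1],1])
def atz(p,uv,z):
    o,d=ray(p,uv); return o+d*(z-o[2])/d[2]
def proj(p,X):
    T=np.array(p['cam_to_world']); c=T[:3,:3].T@(np.asarray(X)-T[:3,3]); s=c[:2]/c[2]
    return s*(1+p['k1']*(s@s))*K(p)+[p['cx'],p['cy']]
def tri(ps,uvs):
    A=np.zeros((3,3));b=np.zeros(3)
    for p,u in zip(ps,uvs):
        o,d=ray(p,u);d=d/np.linalg.norm(d);M=np.eye(3)-np.outer(d,d);A+=M;b+=M@o
    return np.linalg.solve(A,b)
def save(p,n,crop=None,s=1):
    im=p['image'][:,:,::-1]
    if crop: x,y,w,h=crop; im=im[y:y+h,x:x+w]
    cv2.imwrite('pics/'+n,cv2.resize(im,None,fx=s,fy=s,interpolation=cv2.INTER_CUBIC))
E
python3 - <<'E'
from h import *
ps={n:ctrl.snapshot(n) for n in('scene','top')}
im=np.vstack([ps['scene']['image'],ps['top']['image']])[:,:,::-1]
cv2.imwrite('pics/a.png',cv2.resize(im,(480,600),interpolation=cv2.INTER_AREA))
cv2.imwrite('pics/top0.png',ps['top']['image'][:,:,::-1]); cv2.imwrite('pics/scene0.png',ps['scene']['image'][:,:,::-1])
for n,p in ps.items():
    print(n,p['fov_y'],p['k1'],np.round(p['cam_to_world'],3).tolist())
    for q in('case_tall_mid','case_flat_mid','column_base','boss_top','screw_top','handle_mid','small_box','vessel','jar_c','meter','coil','weight','driver'):
        r=ctrl.spot_point(p,q); print(q,[(np.round(a['point']).tolist(),round(a['conf'],2)) for a in r[:4]])
print(ctrl.state())
E
```

```text
scene 53.10149230748585 -0.02919083013796529 [[0.785, 0.5, -0.366, 0.918], [0.619, -0.629, 0.47, -0.533], [0.005, -0.596, -0.803, 0.956], [0.0, 0.0, 0.0, 1.0]]
case_tall_mid [([180.0, 249.0], 0.97), ([290.0, 372.0], 0.96), ([275.0, 179.0], 0.93), ([280.0, 308.0], 0.88)]
case_flat_mid [([233.0, 267.0], 0.82), ([281.0, 308.0], 0.66)]
column_base [([353.0, 170.0], 0.75), ([215.0, 340.0], 0.28)]
boss_top [([328.0, 225.0], 0.9)]
screw_top [([331.0, 212.0], 0.67)]
handle_mid [([336.0, 217.0], 0.53)]
small_box [([346.0, 311.0], 0.82)]
vessel [([440.0, 165.0], 0.89)]
jar_c [([146.0, 306.0], 0.87)]
meter [([356.0, 117.0], 0.68)]
coil [([218.0, 342.0], 0.94)]
weight [([243.0, 218.0], 0.69), ([348.0, 308.0], 0.36)]
driver [([394.0, 256.0], 0.73), ([243.0, 216.0], 0.44)]
top 46.13760911656139 0.018573354548495236 [[-0.025, -0.995, 0.101, 0.379], [-1.0, 0.024, -0.009, -0.021], [0.007, -0.102, -0.995, 1.641], [0.0, 0.0, 0.0, 1.0]]
case_tall_mid [([412.0, 268.0], 0.92), ([423.0, 141.0], 0.58), ([310.0, 257.0], 0.57), ([394.0, 222.0], 0.48)]
case_flat_mid [([393.0, 220.0], 0.96)]
column_base [([265.
[... 420 characters left out ...]
': 1.4, 'q': array([ 1.20528682,  0.31085747,  0.01398991,  1.51147181, -0.00438661,
        1.31919863, -0.02721084]), 'joint_velocities': array([-0.00193982, -0.00038298,  0.00035477,  0.0004259 ,  0.00116917,
       -0.00058315, -0.00037872]), 'joint_torque': array([ 2.27501414e-04, -3.79807162e+01,  1.45870820e-01, -2.30857837e+01,
        1.22314136e-02,  2.13392363e-03,  2.02843285e-05]), 'eef_pos': array([ 0.17503981, -0.52143489,  0.23133859]), 'eef_rot': array([ 8.11866480e-01, -5.83843143e-01,  3.10084356e-05,  3.94314371e-05]), 'wrist_force': array([ 0.27564569, -0.62293414, -0.46430173]), 'ft_torque': array([ 0.05612148, -0.03651634, -0.03118575]), 'opening': 0.08532637060341786}
```

View pics/top0.png

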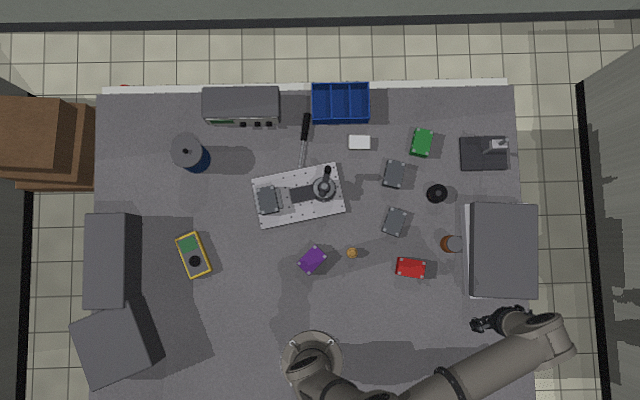

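View pics/scene0.png

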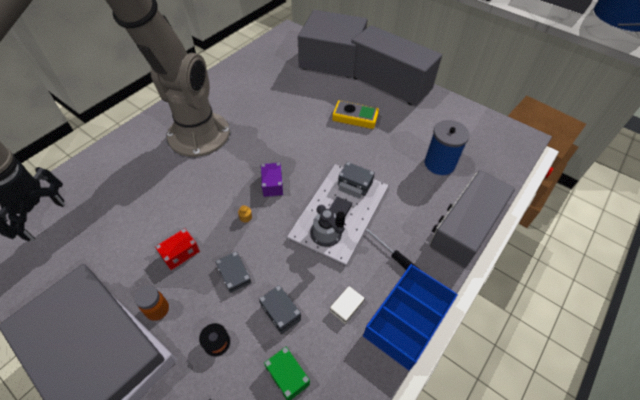

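The scene picture shows two grey loose cases at (280,308) and (233,271), with red (178,249), green (288,372) and purple (272,180) look-alikes. The fixture carries the base case at (356,178) and the boss/crank at (330,222). In the top picture the grey cases are at (394,174) and (395,221), with the look-alikes red (411,268), green (423,142) and purple (312,259). The grey pair are the candidates, so I'll fit box models to them to tell tall from flat.

```bash
cat >> h.py <<'E'
from scipy.optimize import minimize
def boxpts(x,y,yaw,z0,h,L=.09,W=.06):
    c,s=np.cos(yaw),np.sin(yaw)
    return [[x+c*a-s*b,y+s*a+c*b,z] for z in(z0,z0+h) for a in(-L/2,L/2) for b in(-W/2,W/2)]
def boxfit(ps,masks,x0,z0,h,S=4):
    # silhouette (hull) IoU over views
    def cost(v):
        t=0
        for p,m in zip(ps,masks):
            q=np.array([proj(p,X) for X in boxpts(*v,z0,h)])
            y,x=np.nonzero(m); r=[min(x.min(),q[:,0].min()),min(y.min(),q[:,1].min())]; r=np.floor(r)-3
            N=int(max(np.ptp(x),np.ptp(y))+40)*S
            A=np.zeros((N,N),np.uint8); cv2.fillConvexPoly(A,cv2.convexHull(np.round(((q-r+.5)*S)*16).astype(np.int32)),1,shift=4)
            mm=m.astype(np.uint8); M=cv2.warpAffine(mm,np.float32([[S,0,-r[0]*S],[0,S,-r[1]*S]]),(N,N),flags=cv2.INTER_NEAREST)
            t+=1-(A&M).sum()/max(1,(A|M).sum())
        return t
    best=None
    for yaw in np.arange(0,np.pi,np.pi/8):
        r=minimize(cost,[*x0,yaw],method='Nelder-Mead',options=dict(initial_simplex=[[*x0,yaw],[x0[0]+.01,x0[1],yaw],[x0[0],x0[1]+.01,yaw],[*x0,yaw+.25]],maxiter=120))
        if best is None or r.fun<best.fun: best=r
    return best
def pick(p,q,uv):
    rs=[r for r in ctrl.regions_of(p,q) if np.hypot(*(np.array(r['rect'][:2])+np.array(r['rect'][2:])/2-uv))<12]
    return rs[0]['pixels'] if rs else None
E
cat > m1.py <<'E'
from h import *
s,t=ctrl.snapshot('scene'),ctrl.snapshot('top')
for nm,us,ut in(('A',(280,308),(394,174)),('B',(233,271),(395,221))):
    ms=[]
    for p,u in((s,us),(t,ut)):
        m=pick(p,'case_tall_mid',u)
        if m is None: m=pick(p,'case_flat_mid',u)
        print(nm,p['shot'],None if m is None else m.sum()); ms.append(m)
    if ms[0] is None or ms[1] is None: continue
    x0=atz(t,ut,.04)[:2]
    for h in(.05,.03): r=boxfit([s,t],ms,x0,0,h); print(nm,h,np.round(r.x,4),round(r.fun,3))
m=[pick(s,'column_base',(356,178)),pick(t,'column_base',(266,200))]; print([None if a is None else a.sum() for a in m])
for q,hh in(('column_base',.07),('boss_top',.075),('screw_top',.115),('handle_mid',.147)):
    a=[ctrl.spot_point(p,q) for p in(s,t)]
    u=[x[0]['point'] if x else None for x in a]; print(q,u)
    for p,v in zip((s,t),u):
        if v is not None: print('  ',atz(p,v,hh).round(4))
    if None not in [type(v) and (v if v is None else 1) for v in u]: print('  tri',tri([s,t],u).round(4))
for q,hh in(('jar_c',.0425),('coil',0),('small_box',0),('weight',0),('driver',0),('vessel',0),('meter',0)):
    print(q,[(atz(p,x[0]['point'],hh)[:2].round(3)) for p in(s,t) for x in[ctrl.spot_point(p,q)] if x])
a=s['image'][150:350,170:410,::-1];b=t['image'][130:270,240:480,::-1]
cv2.imwrite('pics/c1.png',np.vstack([cv2.resize(a,(720,600),interpolation=3)])); cv2.imwrite('pics/c2.png',cv2.resize(b,(780,455),interpolation=3))
E
python3 m1.py
```

```text
A 3 1203
A 4 489
A 0.05 [ 0.6284 -0.2972  2.8844] 0.147
A 0.03 [ 0.6301 -0.2979 -0.2615] 0.227
B 3 841
B 4 476
B 0.05 [ 0.4652 -0.2946 -0.3986] 0.301
B 0.03 [ 0.4655 -0.2948  2.7498] 0.156
[None, None]
column_base [[355.5, 171.6], [267.1, 199.9]]
   [0.5442 0.1404 0.07  ]
   [0.5445 0.136  0.07  ]
  tri [0.5451 0.1364 0.0741]
boss_top [[326.5, 220.4], [321.2, 189.9]]
   [ 0.5832 -0.0506  0.075 ]
   [ 0.5733 -0.0465  0.075 ]
  tri [ 0.5767 -0.0452  0.0622]
screw_top [[328.6, 209.1], [325.7, 188.5]]
   [ 0.5815 -0.0414  0.115 ]
   [ 0.5726 -0.0607  0.115 ]
  tri [ 0.5787 -0.0542  0.1255]
handle_mid [[336.6, 217.8], [327.8, 169.3]]
   [ 0.6252 -0.0686  0.147 ]
   [ 0.6307 -0.0683  0.147 ]
  tri [ 0.6283 -0.0696  0.1514]
jar_c [array([ 0.388, -0.49 ]), array([ 0.382, -0.49 ])]
coil [array([ 0.559, -0.443]), array([ 0.559, -0.442])]
small_box [array([ 0.756, -0.188]), array([ 0.749, -0.174])]
weight [array([ 0.356, -0.141]), array([ 0.366, -0.144])]
driver [array([0.767, 0.008]), array([ 0.753, -0.   ])]
vessel [array([0.706, 0.378]), array([0.696, 0.389])]
meter [array([0.372, 0.396]), array([0.361, 0.394])]
```

View pics/c1.png

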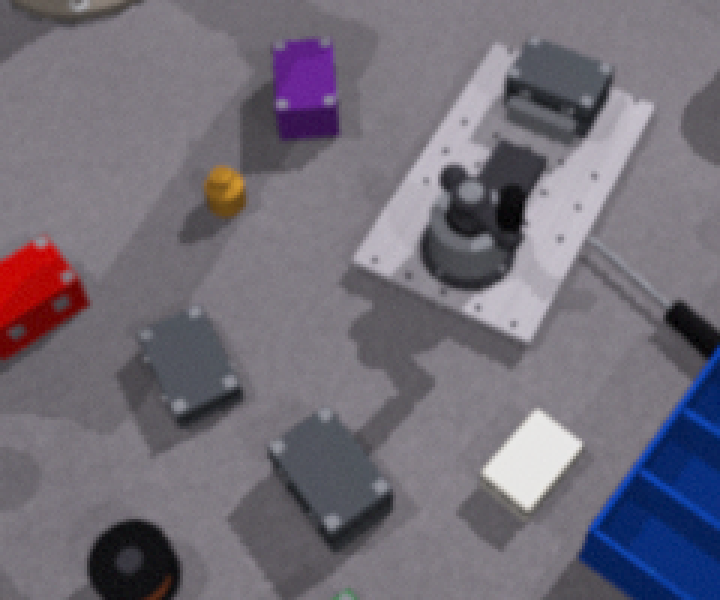

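View pics/c2.png

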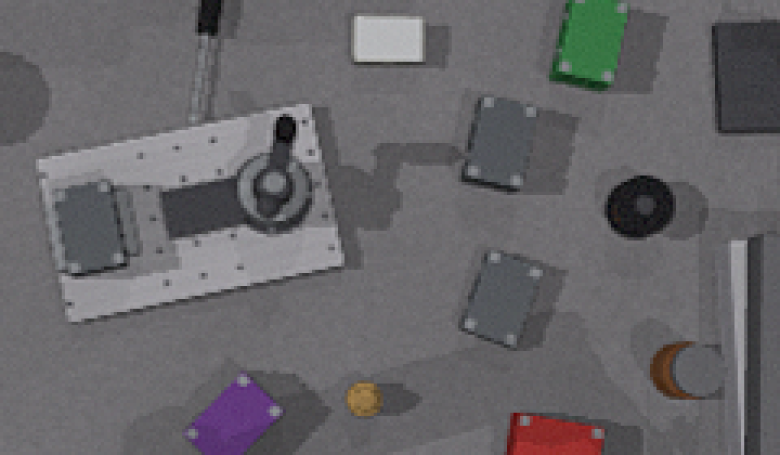

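A at scene (280,308) / top (394,174) fits the 50 mm height (0.147 against 0.227), and B fits the 30 mm height (0.156 against 0.301). So A is the tall case and B the flat one, and the crops agree. Next I'll fit the fixture pose and work out the first move.

```bash
cat >> h.py <<'E'
def plan(xyz,yaw=None):
    """shift (mm, tool axes) and spin from the measured pose to a world TCP / jaw yaw (mod pi, nearest)"""
    s=ctrl.state(); r=R.from_quat(s['eef_rot']); d=r.inv().apply(np.array(xyz)-s['eef_pos'])*1e3
    cur=np.arctan2(*r.as_matrix()[[1,0],0]); sp=None
    if yaw is not None: sp=-((yaw-cur+np.pi/2)%np.pi-np.pi/2)
    print('t',round(s['t'],2),'tcp',s['eef_pos'].round(4),'yaw',round(cur,3),'F',s['wrist_force'].round(1),'q7',s['q'][6].round(2)); print('linear',d.round(1),'spin',sp)
E
python3 - <<'E'
from h import *
from scipy.optimize import least_squares
s,t=ctrl.snapshot('scene'),ctrl.snapshot('top')
obs=[]
# corner (fixture frame: origin column_base, plate centre y=-.105), pixel
P=[(-.09,.045),(.09,.045),(.09,-.255),(-.09,-.255)]
top=[(70,322),(38,160),(307,103),(343,265)]; sc=[(497,45),(652,103),(532,340),(355,262)]
for c,u,v in zip(P,top,sc):
    obs+= [(t,(*c,.02),np.array(u)/3.25+[240,130]),(s,(*c,.02),np.array(v)/3+[170,150])]
B=[(-.045,.03),(.045,.03),(.045,-.03),(-.045,-.03)]
for c,u in zip(B,[(65,274),(53,188),(115,180),(128,264)]): obs.append((t,(*c,.07),np.array(u)/3.25+[240,130]))
def res(v):
    c,sn=np.cos(v[2]),np.sin(v[2]); o=[]
    for p,X,u in obs: o+=list(proj(p,[v[0]+c*X[0]-sn*X[1],v[1]+sn*X[0]+c*X[1],X[2]])-u+.5*0)
    return o
r=least_squares(res,[.545,.137,.17],loss='soft_l1'); print(r.x,np.round(r.fun,1).reshape(-1,2).tolist())
x,y,a=r.x; print('boss',x+.195*np.sin(a),y-.195*np.cos(a))
plan([.6284,-.2972,.2313],-.2575+np.pi/2)
E
```

```text
[0.54651967 0.13558329 0.1947022 ] [[-0.2, -0.1], [-2.5, -1.5], [-1.0, -0.7], [-0.1, -0.2], [0.2, -1.6], [-1.4, 0.5], [0.6, -1.4], [-2.6, -0.6], [1.2, -0.0], [-0.6, 0.4], [-2.2, -1.0], [-0.6, -0.8]]
boss 0.5842471751978315 -0.055732248014421865
t 3.05 tcp [ 0.175  -0.5214  0.2313] yaw -1.247 F [0.3 0.4 0.2] q7 -0.03
linear [ -68.3 -501.2    0. ] spin 0.581401969185773
```

step_arm --commands '[{"claw": 1,"linear": [-6,-42,0],"spin": 0.05},{"claw": 1,"linear": [-12,-84,0],"spin": 0.12},{"claw": 1,"linear": [-17,-126,0],"spin": 0.19},{"claw": 1,"linear": [-23,-167,0],"spin": 0.26},{"claw": 1,"linear": [-28,-208,0],"spin": 0.33},{"claw": 1,"linear": [-34,-249,0],"spin": 0.4},{"claw": 1,"linear": [-40,-290,0],"spin": 0.47},{"claw": 1,"linear": [-45,-330,0],"spin": 0.54}]' --force 40

```text
t: 3.72
eef_pos: [0.4752, -0.3725, 0.2315]
eef_rot: [-0.625, 0.78, -0.0, 0.0]
wrist_force: [1.0, -0.3, -0.1]
opening: 0.0854
```

```bash
python3 - <<'E'
from h import *
from scipy.optimize import least_squares
plan([.6284,-.2972,.2],-.2575+np.pi/2)
# refined plate: bright low-saturation mask from the first pictures + edge crops
s,t=ctrl.snapshot('scene'),ctrl.snapshot('top')
ms=[]
for p,c,thr in((s,(340,215),0),(t,(299,195),0)):
    im=p['image'].astype(int); g=im.min(2); print('plate/bench levels',np.percentile(g[c[1]-50:c[1]+50,c[0]-60:c[0]+60],[10,50,75,90]))
    m=np.zeros(g.shape,np.uint8); m[g>125]=1; w=np.zeros_like(m); cv2.rectangle(w,(c[0]-62,c[1]-62),(c[0]+62,c[1]+62),1,-1); m&=w
    n,l,st,_=cv2.connectedComponentsWithStats(m); k=1+st[1:,4].argmax(); hull=cv2.convexHull(np.argwhere(l==k)[:,::-1].astype(np.int32))
    q=cv2.approxPolyDP(hull,5,True)[:,0]; print(st[k],q.tolist()); M=np.zeros_like(m); cv2.fillConvexPoly(M,hull,1); ms.append(M.astype(bool))
def f(ps,mm):
    best=None
    import h
    bp=h.boxpts; h.boxpts=lambda x,y,a,z0,hh:bp(x,y,a,z0,hh,.18,.30)
    r=h.boxfit(ps,mm,(.565,.035),0,.02,2); h.boxpts=bp; return r
for ps,mm in(([s,t],ms),([s],ms[:1]),([t],ms[1:])):
    r=f(ps,mm); x,y,a=r.x; a=(a+np.pi/2)%np.pi-np.pi/2
    print('plate',r.x,r.fun,'base',x-.105*np.sin(a),y+.105*np.cos(a),a,'boss',x+.09*np.sin(a),y-.09*np.cos(a))
E
```

```text
t 3.72 tcp [ 0.4752 -0.3725  0.2315] yaw -1.79 F [ 1.  -0.3 -0.1] q7 -1.17
linear [-106.8 -133.1   31.5] spin 0.0380072578919588
plate/bench levels [ 72. 127. 141. 189.]
[ 279  153  124  111 6663] [[402, 252], [344, 263], [286, 236], [279, 153], [402, 154]]
plate/bench levels [ 78. 107. 114. 149.]
[ 251  162   88   50 1148] [[338, 177], [259, 211], [251, 182], [331, 162]]
plate [ 0.59237239  0.04829965 -0.0133426 ] 1.0193015427144747 base 0.5937733244371324 0.15329030049350434 -0.013342600317825193 boss 0.5911715945722458 -0.041692342328132875
plate [0.59681398 0.02443653 2.06850162] 0.5027926103234518 base 0.6890754253616223 0.07456462811112616 -1.0730910358056258 boss 0.51773274882594 -0.018530415782673865
plate [0.59673541 0.04938116 3.11724573] 0.48995517184127513 base 0.5992915859492884 0.15435003814257958 -0.024346923726896286 boss 0.5945444048548687 -0.04059216937456327
```

step_arm --commands '[{"claw": 1,"linear": [-26,-33,10],"spin": 0.02},{"claw": 1,"linear": [-52,-65,30],"spin": 0.04},{"claw": 1,"linear": [-78,-98,60],"spin": 0.04},{"claw": 1,"linear": [-100,-124,80],"spin": 0.04},{"claw": 1,"linear": [-107,-133,105],"spin": 0.04},{"claw": 1,"linear": [-107,-133,120],"spin": 0.04},{"claw": 1,"linear": [-107,-133,120],"spin": 0.04}]'

```text
t: 4.4
eef_pos: [0.6245, -0.2938, 0.1049]
eef_rot: [-0.613, 0.79, 0.005, -0.002]
wrist_force: [-1.3, 0.3, -1.3]
opening: 0.0853
```

```bash
cat > m2.py <<'E'
from h import *
import h
plan([.6284,-.2972,.011],-.2575+np.pi/2)
s,t=ctrl.snapshot('scene'),ctrl.snapshot('top')
ms=[]
for p,c,thr in((s,(340,213),165),(t,(299,195),135)):
    g=p['image'].min(2)
    m=np.zeros(g.shape,np.uint8); m[g>thr]=1; w=np.zeros_like(m); cv2.rectangle(w,(c[0]-60,c[1]-60),(c[0]+60,c[1]+60),1,-1); m&=w
    n,l,st,_=cv2.connectedComponentsWithStats(m); k=1+st[1:,4].argmax(); hull=cv2.convexHull(np.argwhere(l==k)[:,::-1].astype(np.int32))
    print(st[k],cv2.approxPolyDP(hull,5,True)[:,0].tolist()); M=np.zeros_like(m); cv2.fillConvexPoly(M,hull,1); ms.append(M.astype(bool))
bp=h.boxpts; h.boxpts=lambda x,y,a,z0,hh:bp(x,y,a,z0,hh,.18,.30)
for ps,mm in(([s,t],ms),([s],ms[:1]),([t],ms[1:])):
    r=h.boxfit(ps,mm,(.565,.035),0,.02,2); x,y,a=r.x; a=(a+np.pi/2)%np.pi-np.pi/2
    print('plate',r.x.round(4),round(r.fun,3),'base',x-.105*np.sin(a),y+.105*np.cos(a),a,'boss',x+.09*np.sin(a),y-.09*np.cos(a))
a=s['image'][240:380,200:380,::-1]; b=t['image'][120:240,340:460,::-1]
cv2.imwrite('pics/d.png',np.hstack([cv2.resize(a,(450,350),interpolation=3),cv2.resize(b,(350,350),interpolation=3)]))
E
python3 m2.py
```

```text
t 4.4 tcp [ 0.6245 -0.2938  0.1049] yaw -1.822 F [-1.3  0.3 -1.3] q7 -1.44
linear [ 2.6 -5.6 93.8] spin 0.005930599331616548
[ 326  180   62   82 1425] [[386, 184], [347, 260], [326, 253], [374, 181]]
[259 199  87  30 989] [[343, 200], [344, 211], [260, 226], [259, 215], [294, 204]]
plate [0.5652 0.038  3.3449] 1.367 base 0.5440136464187468 0.14087117932678528 0.20327383176896063 boss 0.5833796289505205 -0.05011394946419701
plate [0.5614 0.048  0.1601] 0.678 base 0.5446218540076438 0.151669467303428 0.1601143503643001 boss 0.5757109176051601 -0.04083629916768214
plate [0.51   0.0249 0.5944] 0.683 base 0.45118853711432466 0.11190828680841713 0.5943599137517026 boss 0.560384354997325 -0.04965059829810566
```

View pics/d.png

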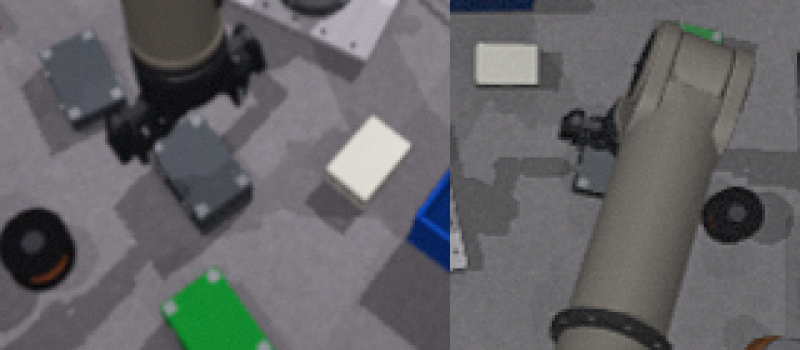

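The crop shows the open gripper above the grey tall case (crop (205,170)), with a finger on each side of its 60 mm width. I'll go down most of the way and measure the fixture from the pictures taken before the arm moved in.

step_arm --commands '[{"claw": 1,"linear": [0,0,0]},{"claw": 1,"linear": [0,0,15]},{"claw": 1,"linear": [0,0,30]},{"claw": 1,"linear": [0,0,40]},{"claw": 1,"linear": [0,0,40]},{"claw": 1,"linear": [0,0,40]}]'

```text
invalid input at $.commands[0]: expected keys claw, linear, spin
```

```bash
cat > m3.py <<'E'
from h import *
import h
plan([.6284,-.2972,.011],-.2575+np.pi/2)
s,t=ctrl.snapshot('scene'),ctrl.snapshot('top')
s['image']=cv2.imread('pics/scene0.png')[:,:,::-1]; t['image']=cv2.imread('pics/top0.png')[:,:,::-1]
out=[]
ms=[]
for p,c,thr in((s,(340,213),155),(t,(299,195),130)):
    g=p['image'].min(2); m=(g>thr).astype(np.uint8); w=np.zeros_like(m); cv2.rectangle(w,(c[0]-60,c[1]-55),(c[0]+60,c[1]+55),1,-1); m&=w
    m=cv2.morphologyEx(m,cv2.MORPH_CLOSE,np.ones((5,5)))
    n,l,st,_=cv2.connectedComponentsWithStats(m); k=1+st[1:,4].argmax(); hull=cv2.convexHull(np.argwhere(l==k)[:,::-1].astype(np.int32))
    print(st[k],cv2.approxPolyDP(hull,4,True)[:,0].tolist()); M=np.zeros_like(m); cv2.fillConvexPoly(M,hull,1); ms.append(M.astype(bool))
bp=h.boxpts; h.boxpts=lambda x,y,a,z0,hh:bp(x,y,a,.012,.008,.18,.30)
for ps,mm in(([s,t],ms),([s],ms[:1]),([t],ms[1:])):
    r=h.boxfit(ps,mm,(.565,.035),0,.02,2); x,y,a=r.x; a=(a+np.pi/2)%np.pi-np.pi/2
    print('plate',r.x.round(4),round(r.fun,3),'base',x-.105*np.sin(a),y+.105*np.cos(a),a,'boss',x+.09*np.sin(a),y-.09*np.cos(a))
x,y,a=.5445,.137,.19
E
python3 m3.py
```

```text
t 4.5 tcp [ 0.6255 -0.2987  0.1108] yaw -1.828 F [ 0.4 -0.2  0.8] q7 -1.44
linear [-2.4 -2.6 99.8] spin 0.0007456573807544942
[ 324  180   64   84 1611] [[387, 184], [347, 261], [324, 253], [374, 180]]
[ 251  162   95   67 2422] [[345, 210], [261, 228], [251, 179], [334, 162]]
plate [0.5692 0.0366 0.1868] 0.679 base 0.5496572137732285 0.1397328325383635 0.1868422059588386 boss 0.5858798270943211 -0.05187333198718253
plate [0.5689 0.0404 3.2953] 0.65 base 0.5528021339676393 0.14417630655729088 0.15368370579482082 boss 0.5826526271217333 -0.0485254009038974
plate [0.5693 0.0365 0.1856] 0.027 base 0.5499683196639208 0.13966644754361593 0.18556591703722325 boss 0.5859463587245602 -0.051985791434568475
```

step_arm --commands '[{"claw": 1,"linear": [-2,-3,10],"spin": 0},{"claw": 1,"linear": [-2,-3,30],"spin": 0},{"claw": 1,"linear": [-2,-3,50],"spin": 0},{"claw": 1,"linear": [-2,-3,70],"spin": 0},{"claw": 1,"linear": [-2,-3,85],"spin": 0},{"claw": 1,"linear": [-2,-3,97],"spin": 0},{"claw": 1,"linear": [-2,-3,98],"spin": 0},{"claw": 1,"linear": [-2,-3,98],"spin": 0}]'

```text
t: 5.27
eef_pos: [0.6296, -0.297, 0.0132]
eef_rot: [-0.611, 0.792, 0.0, -0.0]
wrist_force: [0.3, 0.5, 0.3]
opening: 0.0855
```

```bash
cat > m4.py <<'E'
from h import *
from scipy.optimize import least_squares
plan([.6284,-.2972,.011],-.2575+np.pi/2)
s,t=ctrl.snapshot('scene'),ctrl.snapshot('top')
P=[(-.09,.045),(.09,.045),(.09,-.255),(-.09,-.255)]
top=[(261.3,229),(251.2,179.3),(334.5,161.8),(345.3,211.5)]; sc=[(335.5,165),(387.3,184.2),(347.2,263.2),(288.3,237.3)]
def fit(obs):
    def res(v):
        c,sn=np.cos(v[2]),np.sin(v[2]); return np.ravel([proj(p,[v[0]+c*X[0]-sn*X[1],v[1]+sn*X[0]+c*X[1],.02])-u for p,X,u in obs])
    r=least_squares(res,[.545,.137,.17]); x,y,a=r.x; print(r.x.round(4),'boss',np.round([x+.195*np.sin(a),y-.195*np.cos(a)],4),r.fun.round(1))
A=[(t,c,np.array(u)) for c,u in zip(P,top)];B=[(s,c,np.array(u)) for c,u in zip(P,sc)]
fit(A);fit(B);fit(A+B)
im0=cv2.imread('pics/scene0.png')
E
python3 m4.py
```

```text
t 5.27 tcp [ 0.6296 -0.297   0.0132] yaw -1.828 F [0.3 0.5 0.3] q7 -1.45
linear [0.5 1.1 2.2] spin 0.0007852799618159878
[0.5443 0.1363 0.1837] boss [ 0.5799 -0.0555] [-0.5  0.6 -0.5 -0.4  0.4 -0.4  0.6  0.1]
[0.5502 0.1376 0.1971] boss [ 0.5884 -0.0536] [-1.  -1.3  1.3  0.1  0.6  0.9 -0.9 -0.2]
[0.5477 0.1373 0.1924] boss [ 0.585  -0.0541] [-0.5 -0.4 -1.  -1.2 -0.3 -1.9  0.3 -1.6 -1.6 -1.7  0.6 -0.2 -0.8  0.4
 -1.9 -0.9]
```

step_arm --commands '[{"claw": -1,"linear": [0,0,0],"spin": 0},{"claw": -1,"linear": [0,0,0],"spin": 0},{"claw": -1,"linear": [0,0,0],"spin": 0},{"claw": -1,"linear": [0,0,0],"spin": 0},{"claw": -1,"linear": [0,0,0],"spin": 0},{"claw": -1,"linear": [0,0,0],"spin": 0},{"claw": -1,"linear": [0,0,-10],"spin": 0},{"claw": -1,"linear": [0,0,-30],"spin": 0}]' --force 45

```text
t: 6.03
eef_pos: [0.6258, -0.2944, 0.0388]
eef_rot: [-0.611, 0.792, 0.005, -0.002]
wrist_force: [-1.5, -0.3, -4.8]
opening: 0.0597
```

```bash
python3 - <<'E'
from h import *
print(ctrl.state()['opening'])
plan([.546,.137,.235],.188+np.pi/2)
E
```

```text
0.05969997194379487
t 6.03 tcp [ 0.6258 -0.2944  0.0388] yaw -1.827 F [-1.5 -0.3 -4.8] q7 -1.44
linear [-397.6  188.6 -193.2] spin -0.44403379963390677
```

step_arm --commands '[{"claw": -1,"linear": [0,0,-30],"spin": 0},{"claw": -1,"linear": [0,0,-65],"spin": 0},{"claw": -1,"linear": [0,0,-100],"spin": 0},{"claw": -1,"linear": [0,0,-135],"spin": 0},{"claw": -1,"linear": [0,0,-165],"spin": 0},{"claw": -1,"linear": [-15,7,-185],"spin": -0.02},{"claw": -1,"linear": [-45,21,-190],"spin": -0.05},{"claw": -1,"linear": [-78,37,-190],"spin": -0.09}]'

```text
t: 6.7
eef_pos: [0.6136, -0.2137, 0.2346]
eef_rot: [-0.645, 0.764, -0.002, 0.0]
wrist_force: [1.1, 0.7, -4.0]
opening: 0.0596
```

step_arm --commands '[{"claw": -1,"linear": [-33,15,0],"spin": -0.04},{"claw": -1,"linear": [-66,31,0],"spin": -0.08},{"claw": -1,"linear": [-99,47,0],"spin": -0.12},{"claw": -1,"linear": [-132,62,0],"spin": -0.16},{"claw": -1,"linear": [-165,78,0],"spin": -0.2},{"claw": -1,"linear": [-198,94,0],"spin": -0.24},{"claw": -1,"linear": [-231,109,0],"spin": -0.28},{"claw": -1,"linear": [-255,121,0],"spin": -0.31}]'

```text
t: 7.37
eef_pos: [0.5337, 0.0645, 0.2322]
eef_rot: [0.758, -0.652, -0.002, 0.0]
wrist_force: [0.8, 0.4, -3.2]
opening: 0.0594
```

```bash
python3 - <<'E'
from h import *
print(ctrl.state()['opening'])
plan([.546,.137,.235],.188+np.pi/2)
E
```

```text
0.059395496712228074
t 7.37 tcp [0.5337 0.0645 0.2322] yaw -1.421 F [ 0.8  0.4 -3.2] q7 -1.64
linear [-69.9 -23.   -2.6] spin -0.037795443141496854
```

step_arm --commands '[{"claw": -1,"linear": [-25,-8,0],"spin": -0.02},{"claw": -1,"linear": [-48,-16,0],"spin": -0.03},{"claw": -1,"linear": [-62,-21,10],"spin": -0.037},{"claw": -1,"linear": [-64,-23,35],"spin": -0.037},{"claw": -1,"linear": [-64,-23,65],"spin": -0.037},{"claw": -1,"linear": [-64,-23,90],"spin": -0.037},{"claw": -1,"linear": [-64,-23,110],"spin": -0.037},{"claw": -1,"linear": [-64,-23,110],"spin": -0.037}]'

```text
t: 8.03
eef_pos: [0.5448, 0.124, 0.1165]
eef_rot: [0.768, -0.641, -0.004, 0.006]
wrist_force: [-0.6, 0.1, -4.5]
opening: 0.0598
```

```bash
python3 - <<'E'
from h import *
ctrl.snapshot('top')
plan([.546,.137,.0852],.188+np.pi/2)
s,t=ctrl.snapshot('scene'),ctrl.snapshot('top')
a=s['image'][100:280,270:430,::-1]; b=t['image'][130:250,210:370,::-1]
cv2.imwrite('pics/e.png',np.hstack([cv2.resize(a,(400,450),interpolation=3),cv2.resize(b,(400,300),interpolation=3)] if 0 else [cv2.resize(a,(400,450),interpolation=3),np.pad(cv2.resize(b,(400,300),interpolation=3),((0,150),(0,0),(0,0)))]))
for p in(s,t):
    for q in('case_tall_mid','column_base'): print(q,[(np.round(r['point'],1).tolist(),round(r['conf'],2)) for r in ctrl.spot_point(p,q)])
E
```

```text
t 8.08 tcp [0.5467 0.1247 0.1193] yaw -1.391 F [ 0.3 -0.1 -3. ] q7 -1.76
linear [-12.3  -1.9  34.1] spin -0.007783368006343494
case_tall_mid [([289.0, 371.6], 0.96), ([180.5, 251.1], 0.8), ([355.7, 165.1], 0.77), ([325.1, 232.9], 0.71), ([270.4, 178.6], 0.69)]
column_base [([354.4, 170.6], 0.9), ([350.0, 308.7], 0.64)]
case_tall_mid [([311.5, 257.6], 0.75), ([425.2, 141.8], 0.61), ([410.2, 265.3], 0.6)]
column_base []
```

View pics/e.png

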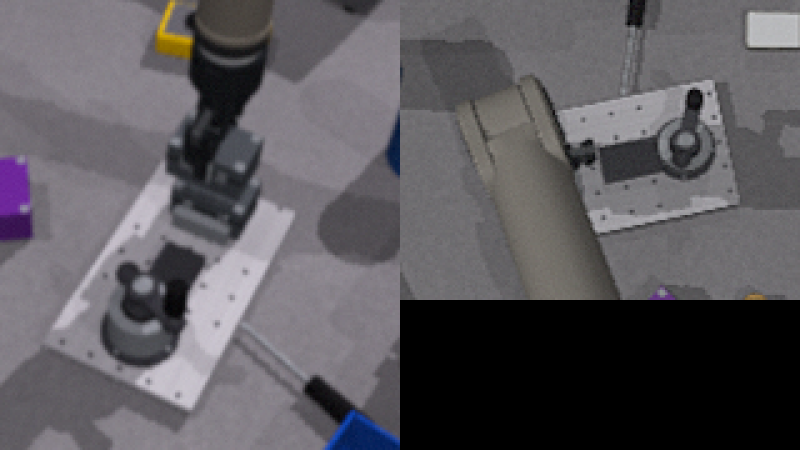

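step_arm --commands '[{"claw": -1,"linear": [-6,-1,0],"spin": -0.008},{"claw": -1,"linear": [-12,-2,8],"spin": -0.008},{"claw": -1,"linear": [-12,-2,18],"spin": -0.008},{"claw": -1,"linear": [-12,-2,26],"spin": -0.008},{"claw": -1,"linear": [-12,-2,26],"spin": -0.008},{"claw": -1,"linear": [-12,-2,26],"spin": -0.008}]'

```text
t: 8.88
eef_pos: [0.5489, 0.1379, 0.0958]
eef_rot: [0.771, -0.637, -0.001, 0.001]
wrist_force: [0.3, 0.0, -3.8]
opening: 0.0594
```

```bash
python3 - <<'E'
from h import *
plan([.546,.137,.0852],.188+np.pi/2)
st=ctrl.state(); x,y,z=st['eef_pos']
s=ctrl.snapshot('scene'); S=6; ox,oy=312,138
a=cv2.resize(s['image'][oy:oy+90,ox:ox+90,::-1],None,fx=S,fy=S,interpolation=cv2.INTER_CUBIC); b=cv2.resize(cv2.imread('pics/scene0.png')[oy:oy+90,ox:ox+90],None,fx=S,fy=S,interpolation=cv2.INTER_CUBIC)
def draw(im,box,c):
    q=[((proj(s,X)-[ox,oy]+.5)*S).astype(int) for X in box]
    for i,j in((0,1),(0,2),(1,3),(2,3),(4,5),(4,6),(5,7),(6,7),(0,4),(1,5),(2,6),(3,7)): cv2.line(im,tuple(map(int,q[i])),tuple(map(int,q[j])),c,1)
draw(b,boxpts(.546,.137,.188,.02,.05),(0,255,255))
draw(a,boxpts(x,y,.188,z-.0132,.05),(0,255,0)); draw(a,boxpts(.546,.137,.188,.02,.05),(0,255,255))
cv2.imwrite('pics/f.png',cv2.resize(np.hstack([a,b]),(800,400),interpolation=cv2.INTER_AREA))
E
```

```text
t 8.88 tcp [0.5489 0.1379 0.0958] yaw -1.382 F [ 0.3  0.  -3.8] q7 -1.78
linear [ 0.3  3.  10.6] spin 0.0007974209508487817
```

View pics/f.png

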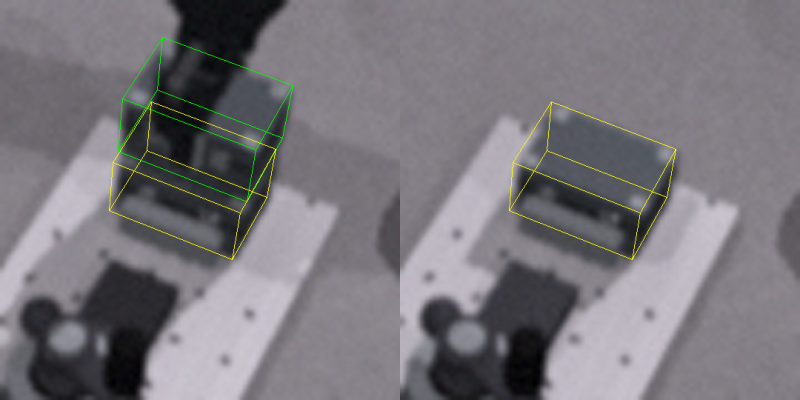

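Yellow (estimated base) overlays the base case to within about 1 px. Green (predicted tall case) lies on the held case, with the right top corner at crop (293,85). Both shifts are within 3 mm, so I'll lower the case.

step_arm --commands '[{"claw": -1,"linear": [0,1,5],"spin": 0},{"claw": -1,"linear": [0,1,9],"spin": 0},{"claw": -1,"linear": [0,1,11],"spin": 0},{"claw": -1,"linear": [0,1,12.5],"spin": 0},{"claw": -1,"linear": [0,1,12.5],"spin": 0},{"claw": -1,"linear": [0,1,12.5],"spin": 0}]'

```text
t: 9.43
eef_pos: [0.5491, 0.1383, 0.0851]
eef_rot: [0.771, -0.637, 0.0, -0.0]
wrist_force: [-1.2, -1.2, -1.6]
opening: 0.0593
```

step_arm --commands '[{"claw": -1,"linear": [0,0,0.5],"spin": 0},{"claw": -1,"linear": [0,0,0.5],"spin": 0},{"claw": 1,"linear": [0,0,0.5],"spin": 0},{"claw": 1,"linear": [0,0,0.5],"spin": 0},{"claw": 1,"linear": [0,0,0.5],"spin": 0},{"claw": 1,"linear": [0,0,0],"spin": 0},{"claw": 1,"linear": [0,0,-30],"spin": 0},{"claw": 1,"linear": [0,0,-65],"spin": 0}]'

```text
t: 10.1
eef_pos: [0.5467, 0.1376, 0.1475]
eef_rot: [0.771, -0.637, -0.002, 0.003]
wrist_force: [1.8, -0.2, 0.6]
opening: 0.0854
```

step_arm --commands '[{"claw": 1,"linear": [0,0,-35],"spin": 0},{"claw": 1,"linear": [0,0,-70],"spin": 0},{"claw": 1,"linear": [25,0,-95],"spin": 0.05},{"claw": 1,"linear": [60,0,-95],"spin": 0.1},{"claw": 1,"linear": [100,0,-95],"spin": 0.15},{"claw": 1,"linear": [140,0,-95],"spin": 0.2},{"claw": 1,"linear": [180,0,-95],"spin": 0.25},{"claw": 1,"linear": [220,0,-95],"spin": 0.3}]'

```text
t: 10.77
eef_pos: [0.5907, -0.0795, 0.2452]
eef_rot: [-0.666, 0.746, -0.0, 0.0]
wrist_force: [0.3, 1.1, 0.4]
opening: 0.0853
```

```bash
sed -i 's/(q-r+.5)\*S/(q-r)*S/' h.py; cat > m5.py <<'E'
from h import *
s,t=ctrl.snapshot('scene'),ctrl.snapshot('top')
ms=[pick(s,'case_tall_mid',(357,160)),pick(t,'case_tall_mid',(264,198))]
print([None if m is None else m.sum() for m in ms])
for i in ((0,1),(0,),(1,)):
    if any(ms[j] is None for j in i): continue
    r=boxfit([(s,t)[j] for j in i],[ms[j] for j in i],(.547,.137),.07,.05); print(i,r.x.round(4),round(r.fun,3))
fb=[pick(s,'case_flat_mid',(233,271)),pick(t,'case_flat_mid',(395,221))]
for i,m in enumerate(fb):
    if m is None: fb[i]=pick((s,t)[i],'case_tall_mid',((233,271),(395,221))[i])
k=[i for i in(0,1) if fb[i] is not None]; r=boxfit([(s,t)[i] for i in k],[fb[i] for i in k],(.4655,-.2948),0,.03); print('flat',k,r.x.round(4),round(r.fun,3))
plan([*r.x[:2],.23],r.x[2]+np.pi/2)
a=cv2.resize(s['image'][125:215,312:402,::-1],(400,400),interpolation=3); b=cv2.resize(t['image'][160:240,225:305,::-1],(400,400),interpolation=3); cv2.imwrite('pics/g.png',np.hstack([a,b]))
E
python3 m5.py
```

```text
[np.int64(695), np.int64(550)]
(0, 1) [0.5475 0.1372 3.3294] 0.333
(0,) [0.5557 0.1421 0.4296] 0.249
(1,) [0.5468 0.1368 0.1746] 0.06
flat [0, 1] [ 0.4644 -0.2946  2.7518] 0.17
t 11.07 tcp [ 0.5904 -0.0758  0.2448] yaw -1.679 F [ 0.   0.4 -0.9] q7 -1.63
linear [231.3 101.6  14.4] spin 0.28118421434119867
```

View pics/g.png

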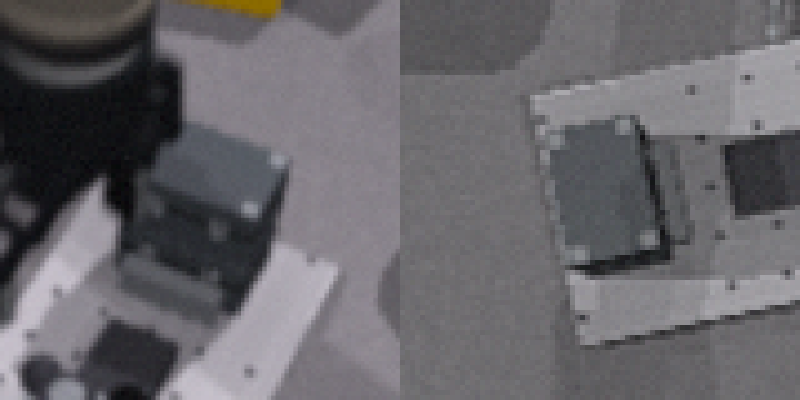

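The tall case stands on the base, edges in line in both crops, with its top face at scene crop (215,165) and top crop (600,190). A box fit to the top view puts it at (0.547, 0.137) with yaw 0.175. Next is the flat case.

step_arm --commands '[{"claw": 1,"linear": [33,14,0],"spin": 0.05},{"claw": 1,"linear": [68,30,0],"spin": 0.1},{"claw": 1,"linear": [104,46,0],"spin": 0.15},{"claw": 1,"linear": [140,62,0],"spin": 0.2},{"claw": 1,"linear": [176,77,20],"spin": 0.25},{"claw": 1,"linear": [210,92,40],"spin": 0.28},{"claw": 1,"linear": [231,101,70],"spin": 0.281},{"claw": 1,"linear": [231,101,100],"spin": 0.281}]'

```text
t: 11.73
eef_pos: [0.461, -0.3025, 0.145]
eef_rot: [-0.553, 0.833, -0.003, -0.002]
wrist_force: [-0.1, -0.9, -0.7]
opening: 0.0854
```

step_arm --commands '[{"claw": 1,"linear": [0,0,20],"spin": 0},{"claw": 1,"linear": [0,0,40],"spin": 0},{"claw": 1,"linear": [0,0,60],"spin": 0},{"claw": 1,"linear": [0,0,60],"spin": 0},{"claw": 1,"linear": [0,0,60],"spin": 0}]'

```text
t: 12.15
eef_pos: [0.4645, -0.2938, 0.0842]
eef_rot: [-0.557, 0.83, 0.001, -0.0]
wrist_force: [0.3, 1.0, 0.9]
opening: 0.0852
```

```bash
python3 - <<'E'
from h import *
plan([.4655,-.2946,.004],2.752+np.pi/2)
s=ctrl.snapshot('scene')
cv2.imwrite('pics/i.png',cv2.resize(s['image'][220:330,170:330,::-1],(640,440),interpolation=3))
E
```

```text
t 12.15 tcp [ 0.4645 -0.2938  0.0842] yaw -1.96 F [0.3 1.  0.9] q7 -1.43
linear [ 0.5 -1.4 80.2] spin 0.0008505333814845528
```

View pics/i.png

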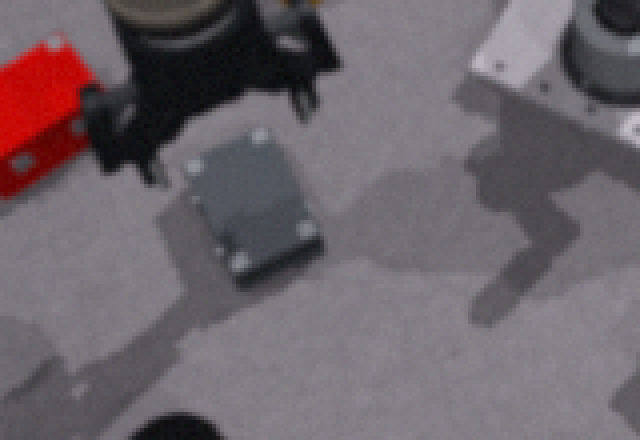

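The open fingers straddle the grey flat case (crop (255,205)), with no contact with the red one. I'll descend and grip.

step_arm --commands '[{"claw": 1,"linear": [0,-1,20],"spin": 0},{"claw": 1,"linear": [0,-1,40],"spin": 0},{"claw": 1,"linear": [0,-1,58],"spin": 0},{"claw": 1,"linear": [0,-1,70],"spin": 0},{"claw": 1,"linear": [0,-1,77],"spin": 0},{"claw": 1,"linear": [0,-1,80],"spin": 0},{"claw": 1,"linear": [0,-1,80],"spin": 0},{"claw": 1,"linear": [0,-1,80],"spin": 0}]'

```text
t: 12.87
eef_pos: [0.4664, -0.297, 0.0061]
eef_rot: [-0.556, 0.831, -0.001, 0.001]
wrist_force: [0.8, -0.9, 0.4]
opening: 0.0854
```

step_arm --commands '[{"claw": -1,"linear": [0,0,0],"spin": 0},{"claw": -1,"linear": [0,0,0],"spin": 0},{"claw": -1,"linear": [0,0,0],"spin": 0},{"claw": -1,"linear": [0,0,0],"spin": 0},{"claw": -1,"linear": [0,0,0],"spin": 0},{"claw": -1,"linear": [0,0,0],"spin": 0}]' --force 45

```text
t: 13.37
eef_pos: [0.4664, -0.2967, 0.0061]
eef_rot: [-0.556, 0.831, -0.001, 0.001]
wrist_force: [0.0, 1.2, 6.6]
opening: 0.0594
```

step_arm --commands '[{"claw": -1,"linear": [0,0,-15],"spin": 0},{"claw": -1,"linear": [0,0,-45],"spin": 0},{"claw": -1,"linear": [0,0,-80],"spin": 0},{"claw": -1,"linear": [0,0,-120],"spin": 0},{"claw": -1,"linear": [0,0,-160],"spin": 0},{"claw": -1,"linear": [0,0,-195],"spin": 0},{"claw": -1,"linear": [0,0,-225],"spin": 0},{"claw": -1,"linear": [0,0,-230],"spin": 0}]'

```text
t: 14.03
eef_pos: [0.4679, -0.2983, 0.2409]
eef_rot: [-0.556, 0.831, -0.005, 0.002]
wrist_force: [2.3, -0.9, -0.9]
opening: 0.059
```

```bash
python3 - <<'E'
from h import *
print(ctrl.state()['opening'])
plan([.548,.138,.236],.188+np.pi/2)
E
```

```text
0.05895143639989906
t 14.03 tcp [ 0.4679 -0.2983  0.2409] yaw -1.963 F [ 2.3 -0.9 -0.9] q7 -1.43
linear [-433.8   92.8    3. ] spin -0.580343924910455
```

step_arm --commands '[{"claw": -1,"linear": [-20,4,0],"spin": -0.03},{"claw": -1,"linear": [-50,11,0],"spin": -0.08},{"claw": -1,"linear": [-85,18,0],"spin": -0.13},{"claw": -1,"linear": [-120,26,0],"spin": -0.18},{"claw": -1,"linear": [-155,33,0],"spin": -0.23},{"claw": -1,"linear": [-190,41,0],"spin": -0.28},{"claw": -1,"linear": [-225,48,0],"spin": -0.33},{"claw": -1,"linear": [-260,56,0],"spin": -0.38}]'

```text
t: 14.7
eef_pos: [0.5114, -0.0329, 0.2323]
eef_rot: [-0.704, 0.71, 0.002, -0.001]
wrist_force: [1.0, 0.0, -1.7]
opening: 0.0591
```

```bash
python3 - <<'E'
from h import *
plan([.548,.138,.236],.188+np.pi/2)
E
```

```text
t 14.7 tcp [ 0.5114 -0.0329  0.2323] yaw -1.58 F [ 1.   0.  -1.7] q7 -1.6
linear [-171.2  -35.    -3.8] spin -0.19724234473532043
```

step_arm --commands '[{"claw": -1,"linear": [-33,-7,0],"spin": -0.05},{"claw": -1,"linear": [-66,-14,0],"spin": -0.1},{"claw": -1,"linear": [-99,-20,0],"spin": -0.15},{"claw": -1,"linear": [-132,-27,0],"spin": -0.18},{"claw": -1,"linear": [-160,-33,0],"spin": -0.197},{"claw": -1,"linear": [-171,-35,15],"spin": -0.197},{"claw": -1,"linear": [-171,-35,40],"spin": -0.197},{"claw": -1,"linear": [-171,-35,65],"spin": -0.197}]'

```text
t: 15.37
eef_pos: [0.5487, 0.138, 0.1673]
eef_rot: [0.771, -0.637, -0.001, 0.0]
wrist_force: [0.1, -0.2, -3.4]
opening: 0.0589
```

step_arm --commands '[{"claw": -1,"linear": [0,0,15],"spin": 0},{"claw": -1,"linear": [0,0,25],"spin": 0},{"claw": -1,"linear": [0,0,25],"spin": 0},{"claw": -1,"linear": [0,0,25],"spin": 0}]'

```text
t: 15.7
eef_pos: [0.5491, 0.1356, 0.1437]
eef_rot: [0.769, -0.639, -0.001, 0.001]
wrist_force: [-0.2, 0.8, -2.5]
opening: 0.0591
```

```bash
python3 - <<'E'
from h import *
plan([.548,.138,.126],.188+np.pi/2)
x,y,z=ctrl.state()['eef_pos']
s=ctrl.snapshot('scene'); S=6; ox,oy=312,110
a=cv2.resize(s['image'][oy:oy+100,ox:ox+90,::-1],None,fx=S,fy=S,interpolation=cv2.INTER_CUBIC)
b=a.copy()
def draw(im,box,c):
    q=[((proj(s,X)-[ox,oy]+.5)*S).astype(int) for X in box]
    for i,j in((0,1),(0,2),(1,3),(2,3),(4,5),(4,6),(5,7),(6,7),(0,4),(1,5),(2,6),(3,7)): cv2.line(im,tuple(map(int,q[i])),tuple(map(int,q[j])),c,1)
draw(a,boxpts(x,y,.188,z-.0061,.03),(0,255,0)); draw(a,boxpts(.548,.1375,.188,.07,.05),(0,255,255))
cv2.imwrite('pics/j.png',cv2.resize(np.hstack([a,b]),(800,444),interpolation=cv2.INTER_AREA))
E
```

```text
t 15.7 tcp [0.5491 0.1356 0.1437] yaw -1.386 F [-0.2  0.8 -2.5] q7 -1.78
linear [-2.6  0.6 17.7] spin -0.0029328741716785345
```

View pics/j.png

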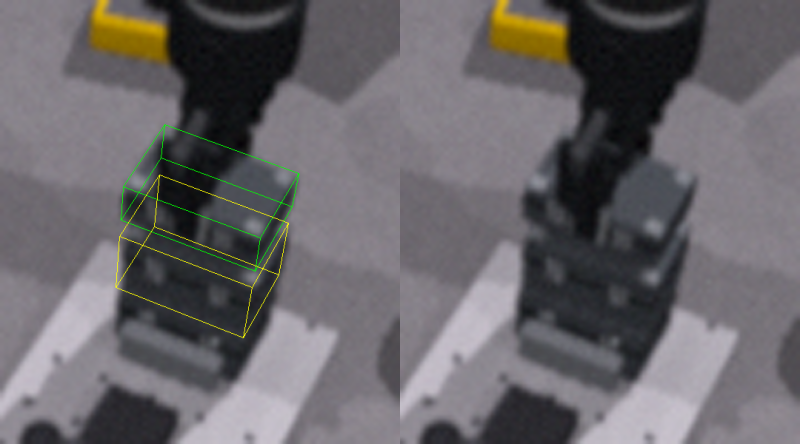

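The held flat case (corner at crop (693,178)) sits about 1 px from its green prediction, and the tall case matches yellow. After correcting 2–3 mm in y, I'll lower it.

step_arm --commands '[{"claw": -1,"linear": [-2.5,0,4],"spin": 0},{"claw": -1,"linear": [-2.5,0,9],"spin": 0},{"claw": -1,"linear": [-2.5,0,13],"spin": 0},{"claw": -1,"linear": [-2.5,0,16],"spin": 0},{"claw": -1,"linear": [-2.5,0,17],"spin": 0},{"claw": -1,"linear": [-2.5,0,17],"spin": 0},{"claw": -1,"linear": [-2.5,0,17],"spin": 0}]'

```text
t: 16.33
eef_pos: [0.5495, 0.1382, 0.1278]
eef_rot: [0.769, -0.639, 0.0, 0.0]
wrist_force: [-0.0, 0.9, -2.9]
opening: 0.0585
```

step_arm --commands '[{"claw": -1,"linear": [0,0,1],"spin": 0},{"claw": -1,"linear": [0,0,1.8],"spin": 0},{"claw": -1,"linear": [0,0,1.8],"spin": 0},{"claw": -1,"linear": [0,0,1.8],"spin": 0}]'

```text
t: 16.67
eef_pos: [0.5497, 0.1382, 0.1262]
eef_rot: [0.769, -0.639, 0.0, -0.0]
wrist_force: [-0.2, 0.5, -1.6]
opening: 0.0589
```

step_arm --commands '[{"claw": -1,"linear": [0,0,0.7],"spin": 0},{"claw": 1,"linear": [0,0,0.7],"spin": 0},{"claw": 1,"linear": [0,0,0.7],"spin": 0},{"claw": 1,"linear": [0,0,0.7],"spin": 0},{"claw": 1,"linear": [0,0,0.7],"spin": 0},{"claw": 1,"linear": [0,0,-20],"spin": 0},{"claw": 1,"linear": [0,0,-55],"spin": 0},{"claw": 1,"linear": [0,0,-90],"spin": 0}]'

```text
t: 17.33
eef_pos: [0.5483, 0.1378, 0.2157]
eef_rot: [0.769, -0.639, -0.001, 0.002]
wrist_force: [1.7, 0.7, 0.4]
opening: 0.0853
```

step_arm --commands '[{"claw": 1,"linear": [0,0,-15],"spin": 0},{"claw": 1,"linear": [20,20,-25],"spin": 0},{"claw": 1,"linear": [55,50,-25],"spin": 0},{"claw": 1,"linear": [80,80,-25],"spin": 0},{"claw": 1,"linear": [100,115,-25],"spin": 0},{"claw": 1,"linear": [115,150,-25],"spin": 0}]'

```text
t: 17.83
eef_pos: [0.4219, -0.0052, 0.2409]
eef_rot: [0.768, -0.64, 0.0, 0.0]
wrist_force: [0.8, -0.7, 1.0]
opening: 0.0852
```

```bash
cat > m6.py <<'E'
from h import *
s,t=ctrl.snapshot('scene'),ctrl.snapshot('top')
for q,hh in(('column_base',.07),('case_flat_mid',.135),('case_tall_mid',.095),('boss_top',.075),('screw_top',.115),('handle_mid',.147)):
    a=[ctrl.spot_point(p,q) for p in(s,t)]
    print(q,[[(np.round(r['point'],1).tolist(),atz(p,r['point'],hh)[:2].round(4).tolist(),round(r['conf'],2)) for r in x[:5]] for p,x in zip((s,t),a)])
a=cv2.resize(s['image'][120:280,280:420,::-1],(525,600),interpolation=3); b=cv2.resize(t['image'][150:240,240:350,::-1],(733,600),interpolation=3)
for p,q,uv in((t,'case_flat_mid',(264,198)),(t,'handle_mid',(327,172))):
    m=pick(p,q,uv); 
    if m is not None and 'case' in q: r=boxfit([p],[m],(.547,.137),.12,.03); print('flat top fit',r.x.round(4),round(r.fun,3))
    if m is not None and 'hand' in q: ys,xs=np.nonzero(m); print('handle mask',xs.min(),xs.max(),ys.min(),ys.max(),m.sum())
cv2.imwrite('pics/k.png',cv2.resize(np.hstack([a,b]),(800,381),interpolation=cv2.INTER_AREA)); plan([.63,-.07,.2])
E
python3 m6.py
```

```text
column_base [[([355.3, 173.6], [0.5481, 0.1338], 0.57)], [([265.9, 198.7], [0.5487, 0.14], 0.66)]]
case_flat_mid [[([359.5, 155.6], [0.5469, 0.1462], 0.66)], [([265.6, 195.2], [0.553, 0.1342], 0.68), ([266.6, 201.0], [0.5342, 0.1312], 0.23)]]
case_tall_mid [[([355.0, 166.9], [0.5436, 0.135], 0.97), ([289.5, 372.6], [0.7572, -0.4048], 0.95), ([273.6, 178.2], [0.3896, -0.0409], 0.95), ([352.2, 173.1], [0.5507, 0.111], 0.71), ([178.2, 251.2], [0.3611, -0.3598], 0.58)], [([411.4, 265.7], [0.3144, -0.3341], 0.94), ([421.0, 142.4], [0.7231, -0.3849], 0.64), ([265.5, 198.3], [0.5473, 0.1387], 0.62), ([196.8, 258.1], [0.3569, 0.3649], 0.45)]]
boss_top [[([325.8, 222.0], [0.5848, -0.0558], 0.97)], [([323.3, 185.2], [0.5891, -0.054], 0.95)]]
screw_top [[([328.0, 209.5], [0.581, -0.0433], 0.6)], [([325.1, 187.5], [0.576, -0.0589], 0.5)]]
handle_mid [[([339.1, 219.6], [0.6331, -0.0691], 0.62), ([324.4, 235.9], [0.6332, -0.128], 0.27)], [([328.5, 170.3], [0.6274, -0.0705], 0.41)]]
flat top fit [0.5478 0.1365 0.2008] 0.063
t 18.63 tcp [ 0.4233 -0.0023  0.2409] yaw -1.386 F [ 1.2  0.2 -0. ] q7 -1.44
linear [ 104.7 -190.7   40.8] spin None
```

View pics/k.png

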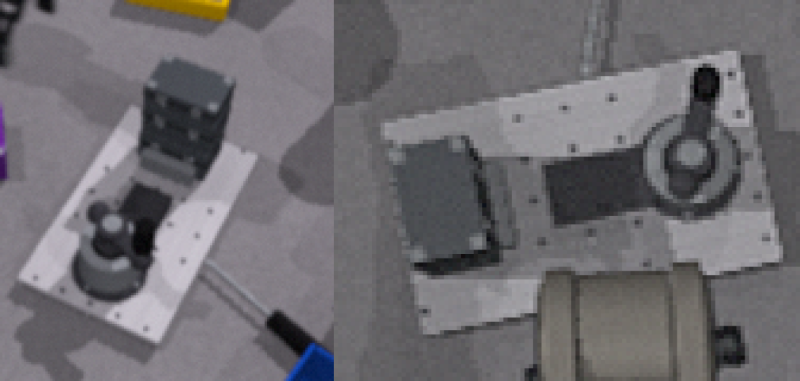

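The stack stands straight: scene crop (190,75) to (180,160), and the top fit of the flat case gives (0.548, 0.137, yaw 0.20). The screw axis is at about (0.584, -0.054) and the handle at about (0.631, -0.070), black grip at right crop (706,80). Now I'll go over the handle.

step_arm --commands '[{"claw": 1,"linear": [15,-27,0],"spin": 0},{"claw": 1,"linear": [35,-63,0],"spin": 0},{"claw": 1,"linear": [54,-98,0],"spin": 0},{"claw": 1,"linear": [73,-133,0],"spin": 0},{"claw": 1,"linear": [90,-165,5],"spin": 0},{"claw": 1,"linear": [105,-191,20],"spin": 0},{"claw": 1,"linear": [105,-191,40],"spin": 0},{"claw": 1,"linear": [105,-191,40],"spin": 0}]'

```text
t: 19.3
eef_pos: [0.6284, -0.0715, 0.1949]
eef_rot: [0.769, -0.639, -0.004, 0.003]
wrist_force: [-0.9, 1.3, -1.2]
opening: 0.0852
```

```bash
python3 - <<'E'
from h import *
plan([.631,-.0705,.130])
s=ctrl.snapshot('scene')
S=5;ox,oy=290,150
a=cv2.resize(s['image'][oy:oy+110,ox:ox+110,::-1],None,fx=S,fy=S,interpolation=3)
for X,c in(([.631,-.0705,.147],(0,255,0)),([.631,-.0705,.169],(0,255,0)),([.631,-.0705,.125],(0,255,0)),([.5845,-.0543,.115],(0,0,255)),([.5845,-.0543,.075],(0,255,255))):
    q=(proj(s,X)-[ox,oy]+.5)*S; cv2.circle(a,tuple(int(v) for v in q),4,c,1)
cv2.imwrite('pics/l.png',a)
E
```

```text
t 19.3 tcp [ 0.6284 -0.0715  0.1949] yaw -1.387 F [-0.9  1.3 -1.2] q7 -1.38
linear [-0.3 -3.3 64.8] spin None
```

View pics/l.png

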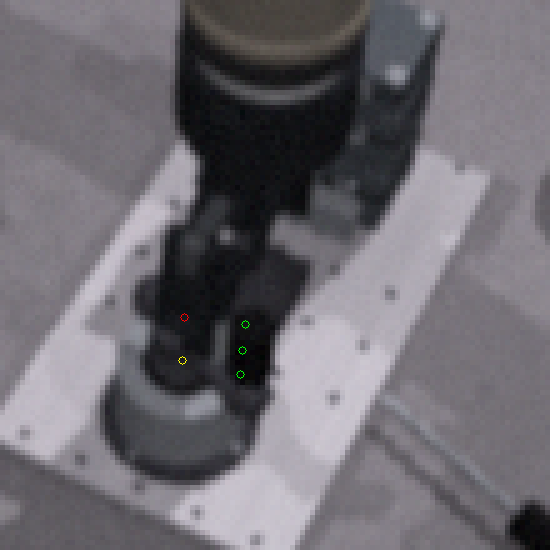

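The black grip is at crop (256,345), about 2 px to the right of my estimate at (243,350). I'm shifting the target about 3 mm to (0.633, -0.069), then descending and closing.

step_arm --commands '[{"claw": 1,"linear": [-1.5,-5,5],"spin": 0},{"claw": 1,"linear": [-1.5,-5,20],"spin": 0},{"claw": 1,"linear": [-1.5,-5,35],"spin": 0},{"claw": 1,"linear": [-1.5,-5,48],"spin": 0},{"claw": 1,"linear": [-1.5,-5,58],"spin": 0},{"claw": 1,"linear": [-1.5,-5,63],"spin": 0},{"claw": 1,"linear": [-1.5,-5,63],"spin": 0},{"claw": 1,"linear": [-1.5,-5,63],"spin": 0}]'

```text
t: 20.02
eef_pos: [0.6352, -0.0679, 0.139]
eef_rot: [0.769, -0.639, 0.001, -0.0]
wrist_force: [0.1, 0.1, 1.0]
opening: 0.0857
```

step_arm --commands '[{"claw": -1,"linear": [0,0,0],"spin": 0},{"claw": -1,"linear": [0,0,0],"spin": 0},{"claw": -1,"linear": [0,0,0],"spin": 0},{"claw": -1,"linear": [0,0,0],"spin": 0},{"claw": -1,"linear": [0,0,0],"spin": 0},{"claw": -1,"linear": [0,0,0],"spin": 0},{"claw": -1,"linear": [0,0,0],"spin": 0},{"claw": -1,"linear": [0,0,0],"spin": 0}]' --force 30

```text
t: 20.68
eef_pos: [0.6349, -0.0678, 0.138]
eef_rot: [0.769, -0.639, -0.0, -0.0]
wrist_force: [0.7, 0.7, 0.0]
opening: 0.0228
```

```bash
python3 - <<'E'
from h import *
plan([.631,-.0705,.130]); print(ctrl.state()['opening'])
s,t=ctrl.snapshot('scene'),ctrl.snapshot('top')
print([(np.round(r['point'],1).tolist(),round(r['conf'],2)) for r in ctrl.spot_point(s,'screw_top')],[(np.round(r['point'],1).tolist(),round(r['conf'],2)) for r in ctrl.spot_point(s,'boss_top')])
E
```

```text
t 20.68 tcp [ 0.6349 -0.0678  0.138 ] yaw -1.386 F [0.7 0.7 0. ] q7 -1.39
linear [2.  4.3 8. ] spin None
0.02281262748561058
[([327.8, 208.7], 0.69)] [([326.6, 224.6], 0.61)]
```

```bash
cat > arc.py <<'E'
import sys; from h import *
def arc(th0,dth,n,dz=0,r=.05,yaw=-1.386,hold=1):
    x=np.array([np.cos(yaw),np.sin(yaw)]); y=np.array([np.sin(yaw),-np.cos(yaw)])
    for i in list(range(1,n+1))+[n]*hold:
        a=th0+dth*i/n; d=r*1e3*np.array([np.cos(a)-np.cos(th0),np.sin(a)-np.sin(th0)]); print([round(d@x,1),round(d@y,1),round(dz*i/n,1)])
th=float(sys.argv[1]); dth=np.radians(float(sys.argv[2])); n=int(sys.argv[3]); dz=float(sys.argv[4]) if len(sys.argv)>4 else 0
if __name__=='__main__':
    for k in range(int(sys.argv[5]) if len(sys.argv)>5 else 1): print('from',round(th,3)); arc(th,dth,n,dz,hold=8-n); th+=dth
E
python3 arc.py -.298 45 7 0 6
```

```text
from -0.298
[np.float64(-5.1), np.float64(-2.3), 0.0]
[np.float64(-10.4), np.float64(-4.1), 0.0]
[np.float64(-15.9), np.float64(-5.2), 0.0]
[np.float64(-21.5), np.float64(-5.7), 0.0]
[np.float64(-27.1), np.float64(-5.6), 0.0]
[np.float64(-32.7), np.float64(-4.8), 0.0]
[np.float64(-38.1), np.float64(-3.4), 0.0]
[np.float64(-38.1), np.float64(-3.4), 0.0]
from 0.487
[np.float64(-5.3), np.float64(2.0), 0.0]
[np.float64(-10.2), np.float64(4.5), 0.0]
[np.float64(-14.9), np.float64(7.6), 0.0]
[np.float64(-19.2), np.float64(11.2), 0.0]
[np.float64(-23.1), np.float64(15.2), 0.0]
[np.float64(-26.5), np.float64(19.7), 0.0]
[np.float64(-29.4), np.float64(24.5), 0.0]
[np.float64(-29.4), np.float64(24.5), 0.0]
from 1.273
[np.float64(-2.3), np.float64(5.1), 0.0]
[np.float64(-4.1), np.float64(10.4), 0.0]
[np.float64(-5.2), np.float64(15.9), 0.0]
[np.float64(-5.7), np.float64(21.5), 0.0]
[np.float64(-5.6), np.float64(27.1), 0.0]
[np.float64(-4.8), np.float64(32.7), 0.0]
[np.float64(-3.4), np.float64(38.1), 0.0]
[np.float64(-3.4), np.float64(38.1), 0.0]
from 2.058
[np.float64(2.0), np.float64(5.3), 0.
[... 283 characters left out ...]
29.4), 0.0]
from 2.844
[np.float64(5.1), np.float64(2.3), 0.0]
[np.float64(10.4), np.float64(4.1), 0.0]
[np.float64(15.9), np.float64(5.2), 0.0]
[np.float64(21.5), np.float64(5.7), 0.0]
[np.float64(27.1), np.float64(5.6), 0.0]
[np.float64(32.7), np.float64(4.8), 0.0]
[np.float64(38.1), np.float64(3.4), 0.0]
[np.float64(38.1), np.float64(3.4), 0.0]
from 3.629
[np.float64(5.3), np.float64(-2.0), 0.0]
[np.float64(10.2), np.float64(-4.5), 0.0]
[np.float64(14.9), np.float64(-7.6), 0.0]
[np.float64(19.2), np.float64(-11.2), 0.0]
[np.float64(23.1), np.float64(-15.2), 0.0]
[np.float64(26.5), np.float64(-19.7), 0.0]
[np.float64(29.4), np.float64(-24.5), 0.0]
[np.float64(29.4), np.float64(-24.5), 0.0]
```

step_arm --commands '[{"claw": -1,"linear": [-5.1,-2.3,0],"spin": 0},{"claw": -1,"linear": [-10.4,-4.1,0],"spin": 0},{"claw": -1,"linear": [-15.9,-5.2,0],"spin": 0},{"claw": -1,"linear": [-21.5,-5.7,0],"spin": 0},{"claw": -1,"linear": [-27.1,-5.6,0],"spin": 0},{"claw": -1,"linear": [-32.7,-4.8,0],"spin": 0},{"claw": -1,"linear": [-38.1,-3.4,0],"spin": 0},{"claw": -1,"linear": [-38.1,-3.4,0],"spin": 0}]'

```text
t: 21.55
eef_pos: [0.6303, -0.0293, 0.138]
eef_rot: [0.77, -0.639, -0.001, 0.001]
wrist_force: [-3.1, -1.4, -0.3]
opening: 0.0224
```

```bash
cat > chk.py <<'E'
from h import *
st=ctrl.state(); x,y,z=st['eef_pos']; c=np.array([.5868,-.053]); d=np.array([x,y])-c
print('t',st['t'],'tcp',st['eef_pos'].round(4),'r',np.hypot(*d).round(4),'th',np.arctan2(d[1],d[0]).round(3),'F',st['wrist_force'].round(1),'op',round(st['opening'],4))
us=[];ub=[]
for k in range(3):
    s=ctrl.snapshot('scene'); us+=[r['point'] for r in ctrl.spot_point(s,'screw_top')[:1]]; ub+=[r['point'] for r in ctrl.spot_point(s,'boss_top')[:1]]
print('screw',np.round(us,1).tolist(),'boss',np.round(ub,1).tolist())
cv2.imwrite('pics/z_%d.png'%round(st['t']*100),s['image'][:,:,::-1])
E
python3 chk.py
```

```text
t 21.55 tcp [ 0.6303 -0.0293  0.138 ] r 0.0496 th 0.499 F [-3.1 -1.4 -0.3] op 0.0224
screw [[327.2, 210.2], [325.8, 208.8], [329.7, 206.8]] boss [[327.1, 221.6], [327.5, 222.6], [327.3, 222.7]]
```

step_arm --commands '[{"claw": -1,"linear": [-5.3,2.0,0],"spin": 0},{"claw": -1,"linear": [-10.2,4.5,0],"spin": 0},{"claw": -1,"linear": [-14.9,7.6,0],"spin": 0},{"claw": -1,"linear": [-19.2,11.2,0],"spin": 0},{"claw": -1,"linear": [-23.1,15.2,0],"spin": 0},{"claw": -1,"linear": [-26.5,19.7,0],"spin": 0},{"claw": -1,"linear": [-29.4,24.5,0],"spin": 0},{"claw": -1,"linear": [-29.4,24.5,0],"spin": 0}]'

```text
t: 22.67
eef_pos: [0.6028, -0.0066, 0.1392]
eef_rot: [0.769, -0.639, 0.002, -0.001]
wrist_force: [-0.0, -2.8, -0.8]
opening: 0.0226
```

```bash
python3 chk.py
```

```text
t 22.6667 tcp [ 0.6028 -0.0066  0.1392] r 0.0491 th 1.239 F [-0.  -2.8 -0.8] op 0.0226
screw [[327.9, 207.5], [330.7, 211.0], [328.1, 210.9]] boss [[327.1, 223.5], [325.7, 224.1], [328.6, 222.8]]
```

step_arm --commands '[{"claw": -1,"linear": [-2.3,5.1,0],"spin": 0},{"claw": -1,"linear": [-4.1,10.4,0],"spin": 0},{"claw": -1,"linear": [-5.2,15.9,0],"spin": 0},{"claw": -1,"linear": [-5.7,21.5,0],"spin": 0},{"claw": -1,"linear": [-5.6,27.1,0],"spin": 0},{"claw": -1,"linear": [-4.8,32.7,0],"spin": 0},{"claw": -1,"linear": [-3.4,38.1,0],"spin": 0},{"claw": -1,"linear": [-3.4,38.1,0],"spin": 0}]'

```text
t: 23.78
eef_pos: [0.5655, -0.0087, 0.1392]
eef_rot: [0.769, -0.639, 0.002, -0.002]
wrist_force: [3.4, -3.1, 0.1]
opening: 0.0225
```

```bash
cat >> chk.py <<'E'
import glob
ref=cv2.imread('pics/scene0.png')[204:219,320:335]
for f in ['pics/scene0.png']+sorted(glob.glob('pics/z_*.png')):
    R_=cv2.matchTemplate(cv2.imread(f)[190:230,308:345],ref,cv2.TM_CCOEFF_NORMED); _,v,_,l=cv2.minMaxLoc(R_); j,i=l
    sub=lambda a,b,c:(a-c)/(2*(a-2*b+c)) if a-2*b+c else 0
    dy=sub(R_[max(i-1,0),j],R_[i,j],R_[min(i+1,R_.shape[0]-1),j]); print(f[5:],'score',round(v,2),'dx',j-12,'dy',round(i-14+dy,2))
E
python3 chk.py
```

```text
t 23.7833 tcp [ 0.5655 -0.0087  0.1392] r 0.0492 th 2.02 F [ 3.4 -3.1  0.1] op 0.0225
screw [[328.9, 208.3], [326.8, 211.3], [327.1, 211.6]] boss [[328.7, 221.8], [328.6, 221.9], [325.0, 219.8]]
scene0.png score 1.0 dx 0 dy -0.02
z_2155.png score 0.71 dx 0 dy 0.36
z_2267.png score 0.65 dx 0 dy 0.24
z_2378.png score 0.57 dx -1 dy 8.18
```

```bash
python3 - <<'E'
import cv2,numpy as np
for f in('scene0','z_2155','z_2267','z_2378'):
    g=cv2.imread(f'pics/{f}.png',0); print(f)
    for r in range(202,226): print(r,' '.join('%3d'%v for v in g[r,316:344]))
E
```

```text
scene0
202 186 186 182 187 188 188 189 188 185 185 187 187 187 179 176 172 145  99  70  57  56  57  56  57  57  58  56  60
203 189 189 190 186 183 181 183 185 185 186 188 184 176 164 168 151 108  71  59  58  61  58  57  59  60  60  58  58
204 188 186 178 158 151 144 151 163 175 185 186 177 152 134 145 117  80  61  61  55  54  60  58  56  55  58  60  60
205 185 167 135 105  93  88  93 115 146 176 184 175 147 134 127  95  64  57  60  57  58  56  58  58  57  60  58  62
206 178 131  80  60  58  64  64  74 101 144 174 178 167 150 115  79  59  57  55  57  55  57  59  58  61  56  59  60
207 160  92  50  47  49  57  58  56  69 115 160 176 170 138  92  67  56  56  57  60  55  56  57  59  58  54  60  60
208 134  66  45  47  50  56  57  55  58  85 126 137 135 104  68  56  56  59  57  59  57  59  60  57  59  58  60  61
209 119  56  41  44  50  53  51  52  57  72  90  97  94  76  57  60  57  57  54  56  59  58  59  63  59  54  57  60
210 122  59  36  43  45  50  51  62  82  98 113 112 108  88  70  61  56  60  55  57  57  57  55  54  58  52  57  58
211 132  69  37  38  42  50  56  85 116 124 135 1
[... 9363 characters left out ...]
  79
220 101  94  69  36  28  35  43  53  58  60  63  60  56  46  36  36  37  45  73 120 135 138 137 121  75  46  57 111
221 100  93  56  26  26  37  43  49  55  58  60  56  56  48  39  38  38  38  64 122 135 140 136 132  83  49  81 143
222 101  93  56  24  27  36  42  46  52  52  56  56  53  47  42  42  42  34  60 117 133 138 141 132  81  59 114 162
223 102  94  63  32  26  34  40  42  46  48  51  49  47  44  36  37  37  36  67 118 137 139 141 132  85  96 146 163
224 104 100  81  41  23  32  34  38  43  44  43  46  41  38  35  34  37  42  85 128 139 140 141 131 105 131 167 166
225 102  99  93  61  31  24  29  34  38  39  40  40  35  40  42  35  37  61 107 133 140 141 144 125 123 161 170 168
```

The screw cap is plainly measurable in the pixel values: its lower edge is at about row 217 at the start and 216.6 now, so it is climbing and has not dropped. I'll track that edge from here.

step_arm --commands '[{"claw": -1,"linear": [2.0,5.3,0],"spin": 0},{"claw": -1,"linear": [4.5,10.2,0],"spin": 0},{"claw": -1,"linear": [7.6,14.9,0],"spin": 0},{"claw": -1,"linear": [11.2,19.2,0],"spin": 0},{"claw": -1,"linear": [15.2,23.1,0],"spin": 0},{"claw": -1,"linear": [19.7,26.5,0],"spin": 0},{"claw": -1,"linear": [24.5,29.4,0],"spin": 0},{"claw": -1,"linear": [24.5,29.4,0],"spin": 0}]'

```text
t: 24.9
eef_pos: [0.5401, -0.0361, 0.1383]
eef_rot: [0.77, -0.638, -0.0, -0.002]
wrist_force: [2.9, -0.4, -1.0]
opening: 0.0231
```

```bash
cat > chk.py <<'E'
from h import *
import glob
st=ctrl.state(); x,y,z=st['eef_pos']; c=np.array([.5868,-.053]); d=np.array([x,y])-c
print('t',round(st['t'],2),'tcp',st['eef_pos'].round(4),'r',np.hypot(*d).round(4),'th',np.arctan2(d[1],d[0]).round(3),'F',st['wrist_force'].round(1),'op',round(st['opening'],4))
s=ctrl.snapshot('scene'); cv2.imwrite('pics/z_%d.png'%round(st['t']*100),s['image'][:,:,::-1])
print('px/mm',(proj(s,[.5868,-.053,.113])-proj(s,[.5868,-.053,.121]))/8)
fs=['pics/scene0.png']+sorted(glob.glob('pics/z_*.png'))
for f in fs:
    g=cv2.imread(f,0)[:,324:329].mean(1).astype(float); k=208+g[208:222].argmax(); top=g[k]; low=g[k:k+8].min(); h=(top+low)/2
    i=next(i for i in range(k,k+9) if g[i]<h); e=i-1+(g[i-1]-h)/(g[i-1]-g[i])
    print(f[5:],'peak',k,round(top),'low',round(low),'lower edge',round(e,2))
g=cv2.imread(fs[-1],0)
for r in range(206,226): print(r,' '.join('%3d'%v for v in g[r,318:338]))
E
python3 chk.py
```

```text
t 24.9 tcp [ 0.5401 -0.0361  0.1383] r 0.0497 th 2.795 F [ 2.9 -0.4 -1. ] op 0.0231
px/mm [-0.01210796  0.22340247]
scene0.png peak 212 138 low 45 lower edge 216.78
z_2155.png peak 214 147 low 32 lower edge 216.8
z_2267.png peak 212 109 low 38 lower edge 216.42
z_2378.png peak 213 149 low 55 lower edge 216.06
z_2490.png peak 213 132 low 34 lower edge 216.32
206  52  52  51  51  52  51  55  83 117 126 125 111  84  55  44  41  41  45  42  46
207  51  52  53  54  51  52  53  62  88 109 112 101  71  49  42  42  40  41  46  44
208  50  52  52  54  51  53  51  54  69  84  84  69  53  46  42  41  40  41  44  43
209  61  48  52  51  49  57  64  79  84  89  82  66  56  48  44  41  41  41  42  45
210  86  55  48  46  55  69  96 113 114 117 110  98  83  58  47  42  42  40  41  37
211 121  82  53  48  63  89 122 131 127 128 129 123 106  73  53  46  44  33  38  36
212 134 111  72  52  68 104 128 131 134 131 135 133 122  86  59  54  52  39  38  36
213 139 131  83  52  69 115 129 132 133 133 134 134 119  82  61  64  76  65  44  37
214 139 124  78  55  58  98 125 130 133 130 137 130 114  75  55  69 
[... 239 characters left out ...]
  47  46  58  86 111 133 128
218 131  89  46  32  38  48  47  53  54  54  44  39  42  50  56  63  69  92 125 132
219 119  69  39  33  29  33  38  43  42  41  36  40  44  52  60  63  62  72 106 132
220  94  47  33  36  33  31  33  32  32  34  37  44  50  57  61  61  59  57  87 125
221  68  35  35  34  40  34  34  34  31  31  39  40  47  52  56  54  55  51  77 124
222  60  27  29  37  37  37  39  40  36  31  35  41  46  47  48  47  46  47  75 123
223  66  35  27  35  38  39  40  42  34  34  35  35  41  42  46  42  43  47  81 126
224  88  50  30  30  40  41  43  41  42  37  32  35  38  38  33  35  39  57 109 134
225  98  66  35  27  34  37  42  43  42  41  35  33  29  34  31  43  66 102 129 139
```

No drop yet at about 178° back (edge at 216.3, drop expected near 218).

step_arm --commands '[{"claw": -1,"linear": [5.1,2.3,0],"spin": 0},{"claw": -1,"linear": [10.4,4.1,0],"spin": 0},{"claw": -1,"linear": [15.9,5.2,0],"spin": 0},{"claw": -1,"linear": [21.5,5.7,0],"spin": 0},{"claw": -1,"linear": [27.1,5.6,0],"spin": 0},{"claw": -1,"linear": [32.7,4.8,0],"spin": 0},{"claw": -1,"linear": [38.1,3.4,0],"spin": 0},{"claw": -1,"linear": [38.1,3.4,0],"spin": 0}]'

```text
t: 25.62
eef_pos: [0.542, -0.0765, 0.1372]
eef_rot: [0.769, -0.639, -0.002, 0.0]
wrist_force: [0.3, 2.9, -0.2]
opening: 0.0228
```

```bash
python3 chk.py
```

```text
t 25.62 tcp [ 0.542  -0.0765  0.1372] r 0.0506 th -2.658 F [ 0.3  2.9 -0.2] op 0.0228
px/mm [-0.01210796  0.22340247]
scene0.png peak 212 138 low 45 lower edge 216.78
z_2155.png peak 214 147 low 32 lower edge 216.8
z_2267.png peak 212 109 low 38 lower edge 216.42
z_2378.png peak 213 149 low 55 lower edge 216.06
z_2490.png peak 213 132 low 34 lower edge 216.32
z_2562.png peak 214 132 low 32 lower edge 217.84
206 142 141 145 144 143 139 140 137 135 132 123 110  85  57  47  43  45  46  41  42
207 146 147 140 142 143 142 140 136 134 133 128 106  73  49  44  45  45  41  42  44
208 144 143 142 143 139 137 134 129 128 126 112  81  56  43  42  45  44  44  46  42
209 140 140 140 142 134 124 112 101  98  95  83  57  48  43  42  42  41  45  42  43
210 116 123 125 128 115  91  79  76  77  76  68  57  51  48  43  41  41  42  42  39
211  78  87  93  95  84  72  81  98 104 108 104  86  64  53  46  47  43  44  41  44
212  56  56  58  62  68  87 110 125 130 129 131 116  90  62  53  54  50  42  43  40
213  52  49  50  54  69 109 128 132 131 134 133 129 106  72  54  60  48  46  49  48
214  52  53  50  
[... 290 characters left out ...]
  56  37  37  40  45  51  51
218  53  37  32  38  47  46  59  74  85  89  78  63  56  51  38  36  38  44  47  49
219  69  42  28  32  36  40  45  51  57  57  57  50  47  41  32  32  36  37  40  45
220  74  35  22  25  30  35  36  41  41  40  47  44  38  32  30  32  33  37  37  39
221  61  27  28  28  23  31  29  30  32  37  31  36  28  32  31  27  31  36  33  37
222  50  23  26  30  33  31  30  34  35  33  35  34  35  36  28  30  38  54  59  77
223  53  28  22  25  33  34  44  38  39  41  42  36  35  36  31  32  59  92 110 118
224  69  42  20  26  31  38  43  38  40  42  40  35  34  35  22  41  85 125 136 141
225  84  56  29  23  29  36  38  41  43  39  41  37  32  27  25  58 107 133 138 139
```

The drop came between 178° and 223° back: the cap edge fell from 216.1–216.3 to 217.84, about 7.5 mm. From here I go forward about 382°, lowering the hand 8 mm over the turn.

```bash
python3 arc.py 3.629 -90 7 2 4 | tr -d 'npfloat64.()' >/dev/null; python3 arc.py 3.629 -90 7 2 4 | sed 's/np.float64(\([^)]*\))/\1/g'
```

```text
from 3.629
[-11.0, 2.1, 0.3]
[-22.2, 1.7, 0.6]
[-33.0, -1.1, 0.9]
[-42.9, -6.3, 1.1]
[-51.4, -13.6, 1.4]
[-58.1, -22.6, 1.7]
[-62.6, -32.8, 2.0]
[-62.6, -32.8, 2.0]
from 2.058
[-2.1, -11.0, 0.3]
[-1.7, -22.2, 0.6]
[1.1, -33.0, 0.9]
[6.3, -42.9, 1.1]
[13.6, -51.4, 1.4]
[22.6, -58.1, 1.7]
[32.8, -62.6, 2.0]
[32.8, -62.6, 2.0]
from 0.487
[11.0, -2.1, 0.3]
[22.2, -1.7, 0.6]
[33.0, 1.1, 0.9]
[42.9, 6.3, 1.1]
[51.4, 13.6, 1.4]
[58.1, 22.6, 1.7]
[62.6, 32.8, 2.0]
[62.6, 32.8, 2.0]
from -1.083
[2.1, 11.0, 0.3]
[1.7, 22.2, 0.6]
[-1.1, 33.0, 0.9]
[-6.3, 42.9, 1.1]
[-13.6, 51.4, 1.4]
[-22.6, 58.1, 1.7]
[-32.8, 62.6, 2.0]
[-32.8, 62.6, 2.0]
```

step_arm --commands '[{"claw": -1,"linear": [-11.0,2.1,0.3],"spin": 0},{"claw": -1,"linear": [-22.2,1.7,0.6],"spin": 0},{"claw": -1,"linear": [-33.0,-1.1,0.9],"spin": 0},{"claw": -1,"linear": [-42.9,-6.3,1.1],"spin": 0},{"claw": -1,"linear": [-51.4,-13.6,1.4],"spin": 0},{"claw": -1,"linear": [-58.1,-22.6,1.7],"spin": 0},{"claw": -1,"linear": [-62.6,-32.8,2.0],"spin": 0},{"claw": -1,"linear": [-62.6,-32.8,2.0],"spin": 0}]'

```text
t: 26.33
eef_pos: [0.5651, -0.0089, 0.1358]
eef_rot: [0.77, -0.638, 0.001, -0.0]
wrist_force: [1.8, -2.8, 0.2]
opening: 0.0231
```

```bash
python3 chk.py | grep -v '^2[0-9][0-9] '
```

```text
t 26.33 tcp [ 0.5651 -0.0089  0.1358] r 0.0492 th 2.028 F [ 1.8 -2.8  0.2] op 0.0231
px/mm [-0.01210796  0.22340247]
scene0.png peak 212 138 low 45 lower edge 216.78
z_2155.png peak 214 147 low 32 lower edge 216.8
z_2267.png peak 212 109 low 38 lower edge 216.42
z_2378.png peak 213 149 low 55 lower edge 216.06
z_2490.png peak 213 132 low 34 lower edge 216.32
z_2562.png peak 214 132 low 32 lower edge 217.84
z_2633.png peak 215 151 low 54 lower edge 217.82
```

step_arm --commands '[{"claw": -1,"linear": [-2.1,-11.0,0.3],"spin": 0},{"claw": -1,"linear": [-1.7,-22.2,0.6],"spin": 0},{"claw": -1,"linear": [1.1,-33.0,0.9],"spin": 0},{"claw": -1,"linear": [6.3,-42.9,1.1],"spin": 0},{"claw": -1,"linear": [13.6,-51.4,1.4],"spin": 0},{"claw": -1,"linear": [22.6,-58.1,1.7],"spin": 0},{"claw": -1,"linear": [32.8,-62.6,2.0],"spin": 0},{"claw": -1,"linear": [32.8,-62.6,2.0],"spin": 0}]'

```text
t: 27.05
eef_pos: [0.6304, -0.0296, 0.1329]
eef_rot: [0.769, -0.639, -0.002, 0.0]
wrist_force: [-1.2, -1.1, 0.3]
opening: 0.0232
```

step_arm --commands '[{"claw": -1,"linear": [11.0,-2.1,0.3],"spin": 0},{"claw": -1,"linear": [22.2,-1.7,0.6],"spin": 0},{"claw": -1,"linear": [33.0,1.1,0.9],"spin": 0},{"claw": -1,"linear": [42.9,6.3,1.1],"spin": 0},{"claw": -1,"linear": [51.4,13.6,1.4],"spin": 0},{"claw": -1,"linear": [58.1,22.6,1.7],"spin": 0},{"claw": -1,"linear": [62.6,32.8,2.0],"spin": 0},{"claw": -1,"linear": [62.6,32.8,2.0],"spin": 0}]'

```text
t: 27.72
eef_pos: [0.6077, -0.0996, 0.1321]
eef_rot: [0.769, -0.64, -0.001, 0.001]
wrist_force: [-2.8, 1.3, -0.7]
opening: 0.0227
```

```bash
python3 chk.py | grep -v '^2[0-9][0-9] '
```

```text
t 27.72 tcp [ 0.6077 -0.0996  0.1321] r 0.051 th -1.149 F [-2.8  1.3 -0.7] op 0.0227
px/mm [-0.01210796  0.22340247]
scene0.png peak 212 138 low 45 lower edge 216.78
z_2155.png peak 214 147 low 32 lower edge 216.8
z_2267.png peak 212 109 low 38 lower edge 216.42
z_2378.png peak 213 149 low 55 lower edge 216.06
z_2490.png peak 213 132 low 34 lower edge 216.32
z_2562.png peak 214 132 low 32 lower edge 217.84
z_2633.png peak 215 151 low 54 lower edge 217.82
z_2772.png peak 216 18 low 12 lower edge 218.4
```

step_arm --commands '[{"claw": -1,"linear": [2.1,11.0,0.3],"spin": 0},{"claw": -1,"linear": [1.7,22.2,0.6],"spin": 0},{"claw": -1,"linear": [-1.1,33.0,0.9],"spin": 0},{"claw": -1,"linear": [-6.3,42.9,1.1],"spin": 0},{"claw": -1,"linear": [-13.6,51.4,1.4],"spin": 0},{"claw": -1,"linear": [-22.6,58.1,1.7],"spin": 0},{"claw": -1,"linear": [-32.8,62.6,2.0],"spin": 0},{"claw": -1,"linear": [-32.8,62.6,2.0],"spin": 0}]'

```text
t: 28.43
eef_pos: [0.5426, -0.0776, 0.1307]
eef_rot: [0.77, -0.639, 0.001, 0.0]
wrist_force: [0.6, 0.6, 0.3]
opening: 0.0227
```

```bash
python3 chk.py ; python3 arc.py 3.629 -22 4 0 | sed 's/np.float64(\([^)]*\))/\1/g'
```

```text
t 28.43 tcp [ 0.5426 -0.0776  0.1307] r 0.0505 th -2.634 F [0.6 0.6 0.3] op 0.0227
px/mm [-0.01210796  0.22340247]
scene0.png peak 212 138 low 45 lower edge 216.78
z_2155.png peak 214 147 low 32 lower edge 216.8
z_2267.png peak 212 109 low 38 lower edge 216.42
z_2378.png peak 213 149 low 55 lower edge 216.06
z_2490.png peak 213 132 low 34 lower edge 216.32
z_2562.png peak 214 132 low 32 lower edge 217.84
z_2633.png peak 215 151 low 54 lower edge 217.82
z_2772.png peak 216 18 low 12 lower edge 218.4
z_2843.png peak 215 132 low 41 lower edge 219.37
206 141 144 140 140 139 140 139 136 134 132 122 109  90  59  44  42  44  42  43  44
207 142 141 144 142 144 140 138 135 134 133 125 106  71  51  42  41  45  41  41  41
208 144 144 145 140 140 138 140 135 133 131 113  80  57  45  43  43  43  39  43  42
209 143 144 144 141 143 141 138 135 134 125  98  59  43  42  44  41  44  40  42  42
210 142 142 142 142 137 134 134 127 122 109  77  50  45  44  43  41  45  44  43  46
211 140 138 140 138 134 120 105  97  89  82  62  51  53  57  55  42  44  44  43  43
212 116 123 123 115 110  85  78  79  83  76
[... 585 characters left out ...]
106 101  87  65  55  36  36  41  43  49  50
220  37  30  32  37  44  46  54  66  74  73  67  62  55  44  36  38  35  40  39  44
221  42  29  23  24  34  36  45  53  50  50  52  50  43  38  32  32  37  36  40  40
222  46  24  28  28  24  31  36  39  41  45  43  42  33  30  30  27  35  33  37  34
223  54  25  24  27  30  27  34  32  33  34  33  33  34  27  26  25  33  36  41  55
224  70  41  24  31  33  37  32  37  36  32  36  38  34  30  22  28  48  60  75  99
225  83  54  26  22  31  36  37  41  40  37  38  40  34  23  23  41  71  86 107 126
from 3.629
[-4.6, 1.2, 0.0]
[-9.4, 2.0, 0.0]
[-14.2, 2.3, 0.0]
[-19.0, 2.1, 0.0]
[-19.0, 2.1, 0.0]
[-19.0, 2.1, 0.0]
[-19.0, 2.1, 0.0]
[-19.0, 2.1, 0.0]
```

One full turn at the same crank angle moved the edge from 217.84 to 219.37, about 7 mm, so the thread is engaging. Last 22° to allow for the overshoot past the drop, then hold.

step_arm --commands '[{"claw": -1,"linear": [-4.6,1.2,0],"spin": 0},{"claw": -1,"linear": [-9.4,2.0,0],"spin": 0},{"claw": -1,"linear": [-14.2,2.3,0],"spin": 0},{"claw": -1,"linear": [-19.0,2.1,0],"spin": 0},{"claw": -1,"linear": [-19.0,2.1,0],"spin": 0},{"claw": -1,"linear": [-19.0,2.1,0],"spin": 0},{"claw": -1,"linear": [-19.0,2.1,0],"spin": 0},{"claw": -1,"linear": [-19.0,2.1,0],"spin": 0}]'

```text
t: 29.15
eef_pos: [0.5369, -0.0564, 0.1297]
eef_rot: [0.77, -0.638, -0.001, -0.001]
wrist_force: [-1.0, 2.8, -1.0]
opening: 0.0227
```

```bash
python3 chk.py | grep -v '^2[0-9][0-9] '; python3 - <<'E'
from h import *
s,t=ctrl.snapshot('scene'),ctrl.snapshot('top')
for q,hh in(('case_flat_mid',.135),('case_tall_mid',.095)):
    print(q,[[(atz(p,r['point'],hh)[:2].round(3).tolist(),round(r['conf'],2)) for r in ctrl.spot_point(p,q) if np.hypot(*(atz(p,r['point'],hh)[:2]-[.548,.137]))<.05] for p in(s,t)])
a=cv2.imread('pics/z_2155.png',0)[150:200,345:372].astype(int); b=s['image'][150:200,345:372,0].astype(int); print('stack shift (phase corr)',cv2.phaseCorrelate(np.float64(cv2.imread('pics/z_2490.png',0)[140:195,335:380]),np.float64(cv2.cvtColor(s['image'],cv2.COLOR_RGB2GRAY)[140:195,335:380])))
st=ctrl.state(); print(st['joint_velocities'].round(3),st['opening'],st['t'])
E
```

```text
t 29.15 tcp [ 0.5369 -0.0564  0.1297] r 0.05 th -3.075 F [-1.   2.8 -1. ] op 0.0227
px/mm [-0.01210796  0.22340247]
scene0.png peak 212 138 low 45 lower edge 216.78
z_2155.png peak 214 147 low 32 lower edge 216.8
z_2267.png peak 212 109 low 38 lower edge 216.42
z_2378.png peak 213 149 low 55 lower edge 216.06
z_2490.png peak 213 132 low 34 lower edge 216.32
z_2562.png peak 214 132 low 32 lower edge 217.84
z_2633.png peak 215 151 low 54 lower edge 217.82
z_2772.png peak 216 18 low 12 lower edge 218.4
z_2843.png peak 215 132 low 41 lower edge 219.37
z_2915.png peak 217 135 low 32 lower edge 219.39
case_flat_mid [[([0.545, 0.147], 0.72)], [([0.549, 0.128], 0.74)]]
case_tall_mid [[([0.553, 0.133], 0.71)], [([0.542, 0.135], 0.52)]]
stack shift (phase corr) ((0.5237809899886585, 0.045287854349808754), 0.9854151696669684)
[ 0.005 -0.002  0.004 -0.001  0.006  0.001 -0.001] 0.022757835792190404 29.5
```

```bash
python3 -c "
from workcell import ctrl
print(ctrl.sign_off())"
```

```text
the job is handed in; nothing more can be done
None
```

I stacked the tall case on the base case and the flat case on top. Then I turned the screw back until it dropped and forward about one turn. I handed in at about 29.5 s with the fingers still holding the crank handle (opening 22.8 mm, joints at rest). The hand-in gave no verdict.

**Stack:** a silhouette fit from the top camera put the tall case at (0.547, 0.137) and the flat case at (0.548, 0.137). My estimate for the base is about (0.547, 0.137). Yaws were 0.17 and 0.20, against about 0.19 for the base. The base top is hidden under the cases, so its position rests on earlier fits that differed by up to about 5 mm in x. I did not re-measure the bystanders at the end.

**Screw:** the drop came between 178° and 223° back, when the screw cap fell about 7.5 mm. I then went forward 382° to allow for the overshoot, which is 1.0 turn within about 0.06.

**Disagreements:**
- Taking the peak before the drop as 44 mm, the cap edge puts the top at about 29 mm, against 28 mm by counting turns. Both are within 25.6–30.4 mm.
- The single network points for the stacked cases scattered by up to 10 mm between the two cameras. I trusted the fits and the pictures instead.
- I viewed 12 pictures, not the planned 8. I followed the screw's turning from pixel values alone.

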